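# Dock the slide tray in the scanner registration frame

### The job

Using only the fingers, and without picking anything up, push the teal slide tray along the bench into the black L-shaped frame until it sits flush against both of its stops, then push the orange retaining arm round until it is shut behind it. Push gently, and leave the other things on the bench where they stand.

Things in the scene. Friction and masses are not known exactly. Their poses are not given: they have to be found in the camera images.
- tray: The loose teal slide tray, a closed block 92 (its x) x 124 (its y) x 22 tall, about 0.2 to 0.4 kg, four glass slides with pink and purple spots shown on its top. Origin at the centre of its underside, z up. It starts on the bench to the right (frame -y) of the frame and a little nearer the robot, and it slides on the bench.
- frame: Black L-shaped frame fixed to the bench, stops 20 high, 16 thick. Origin on the bench at the centre of the nest: a tray fully home has its origin here, axes parallel. +x points roughly away from the robot, +y left. Far stop: inner face x = +46, from y = -57 to +78. Left stop: inner face y = +62, from x = -47 to +46. Near and right sides open, marked by flat green tape; the nest floor is the bench.
- bar (a joint): Angle (rad) of the orange retaining arm, a bar swinging level about an upright pivot at the right end of the far stop. 0 = shut (hard stop): it points along frame -x, 3 mm clear of the end of a tray that is home. Grows as it opens: at 1.57 it points along frame -y, beyond that its tip goes away from the robot; limit 2.3. Starts at 1.4 to 1.9, stays where left; about 1 N at the tip moves it.
- bar_pivot (a point): Pivot axis of the orange arm, at frame x = +60, y = -72, 12 above the bench.
- bar_tip (a point): Centre of the rounded free end of the orange arm, 106 from the pivot axis, 12 above the bench. The bar is 14 wide, from 4 to 20 above the bench; a steel hub of 19 diameter, 23 high, is at the pivot.
- reagent: Bystander, loose, not to be disturbed: amber reagent bottle with black cap, 54 dia x 115 tall mm. Origin at the centre of its underside.
- stain_jar: Bystander, loose, not to be disturbed: square slide-staining jar, pale with purple slides and a round blue lid, 50 x 50 x 85 mm. Origin at the centre of its underside.
- dish: Bystander, loose, not to be disturbed: flat round culture dish with pink filling, 90 dia x 14 mm. Origin at the centre of its underside.
- dropper: Bystander, loose, not to be disturbed: small white dropper bottle with red cap, 32 dia x 70 mm. Origin at the centre of its underside.
- slide_box: Bystander, loose, not to be disturbed: yellow slide storage box, 85 (x) x 100 (y) x 32 mm. Origin at the centre of its underside.
- counter: Bystander, loose, not to be disturbed: small steel tally counter, 50 (x) x 26 (y) x 26 mm. Origin at the centre of its underside.

How it is judged (in metres and radians):
On the way, in this order (a step that is already met when the one before it is completed fails the run):
1. the tray is in the nest (centre within 15 mm of home each way, square within 0.2 rad) (x of tray in the frame of frame between -0.015 and 0.015 m and y of tray in the frame of frame between -0.015 and 0.015 m and angle between the y axis of tray and the y axis of frame, either way round below 0.2 rad), for 0.1 s.
2. the orange arm is swung shut behind it (value of joint bar below 0.12 rad), for 0.1 s.
At the end, for the whole second after the job is handed in: The tray lies flat and still in the nest, within 4 mm of both stops and square within 0.05 rad, and the orange arm is shut (joint below 0.12 rad) (x of tray in the frame of frame between -0.004 and 0.003 m and y of tray in the frame of frame between -0.004 and 0.003 m and angle between the y axis of tray and the y axis of frame, either way round below 0.05 rad and height (world z) of tray below 0.003 m and value of joint bar below 0.12 rad and linear speed of tray below 0.01 m/s); the robot touches nothing.
It fails at once if the arm or gripper body, not the fingers, pushes the tray or the frame (contact force between the arm and tray above 3 N or contact force between the arm and frame above 3 N).
It fails at once if the tray is lifted more than 8 mm or tipped more than 0.15 rad (height (world z) of tray above 0.008 m or angle between tray's own z axis and vertical above 0.15 rad).
It fails at once if the fingers squeeze or press the tray or the frame with its arm harder than 70 N (contact force between the fingers and tray above 70 N or contact force between the fingers and frame above 70 N).
It fails at once if a bystander is moved more than 15 mm or lifted more than 8 mm (distance of any of reagent, stain_jar, dish, dropper, slide_box, counter from where it was at the start of the episode above 0.015 m or height (world z) of any of reagent, stain_jar, dish, dropper, slide_box, counter above 0.008 m).
It also fails if it takes over 72 s, if anything falls off the work surface, if the arm or the gripper's body presses on something with over 40 N, if the wrist force passes 120 N, or if a joint passes its speed limit or range.

### The arm

A 6-joint arm with a two-finger parallel gripper is mounted at the origin on the work surface. World frame = base frame: x ahead of the robot, y to its left, z up, the work surface at z = 0. Lengths are in mm, angles in rad, forces in N, time in s.
With the tool pointing down it reaches from about 250 to 725 mm from the base axis. Payload 9.7 kg.
Tool frame: the origin (TCP) lies on the centre line of the jaws, within the pads' length; the fingertips stand 14 mm ahead of it and the grasp point (between the pads) lies 5 mm behind it; x points along the fingers, y is the direction in which the jaws open and shut, and the axes are right-handed (so a half turn about x gives the same grasp; the last joint's range is limited). The gripper opens to 85 mm and grips with 20 to 120 N. Pads are 22 mm wide; open, the fingers measure 114 mm over their backs; the gripper's body (76 mm by 85 mm) begins 54 mm behind the grasp point. The pads swing forward as they close: fully open they stand 13 mm farther back than shut.
Start: joints at [1.306, 0.087, 0.176, 1.66, 0, 1.571], TCP at [143.941, 530.827, 206.084] pointing down, gripper open.
Joint ranges: [-3.13, 3.13], [-0.85, 1.81], [-1.15, 1.24], [-2.2, 2.28], [-1.44, 1.52], [-3.14, 3.14]. Speed limits (rad/s): [2.22, 2.22, 2.57, 3.14, 3.14, 3.14].

### API

Orientations are given as a unit quaternion [x, y, z, w].
In Python, from rig import arm, optics gives the robot as it stands.
- The arm moves only by the shell command python3 -m inch 'ROWS' [OPENING]. ROWS is a JSON object of lists of equal length, an entry for each row: "travel": the shift along the world's x, y, z in units of 40 mm (1.0 is 40 mm), a list of three; "turn": the turn about the world's z in units of 6 degrees (1.0 is 6 degrees). In form: {"travel": [[tx, ty, tz], ...], "turn": [turn, ...]}. A call has 1 to 10 rows; each row is the pose to reach, as a shift and turn from the pose commanded when the call began; what a row does not reach only later rows make up. A row lasts 1/12 s, in which the tool goes at most 41.7 mm and 7.16 degrees, less where a joint would pass 70% of its speed; a pose out of reach is approached as far as the arm can. A call with a gripper value outside its range is refused whole. OPENING is the gripper command: -1 is fully open, 1 is shut, values between are in proportion, set as the call begins (- or left out, the last holds). The fingers move at their own pace and stop on an object; the grip force is fixed at half the most. Time passes only in rows, so rows that repeat a pose let the fingers close. It gives the time, the measured TCP pose, the force and the opening at its end, in the units of the state.
- arm.state(): the state, without advancing time (a new reading comes with each control period).
- optics.get_image(name): name is "scene" or "top" or "wrist"; returns a dict with "img" (400x640x3 uint8, blue, green, red), "vfov" (degrees; the focal length in pixels is half the picture's height over the tangent of half this angle, whatever the lens; pixels are square), "cx", "cy" (the principal point, pixels), "R" (3x3) and "t" (3): a world point X has camera coordinates R X + t; the wrist camera has in their place "hand_eye" (4x4, takes a point from camera to tool coordinates, whose origin is the TCP and whose axes are the tool frame's). Camera axes: x right, y down, z forward; pixel columns grow to the right and rows downward; lengths in mm; the calibration is good to about 2 mm. A picture is of the moment at which its call begins: read the wrist's pose just before it. There is no depth.
- arm.job_done(): hands the job in, once; it reports no verdict.
The state is a dict: "time_s": time; "q": joint angles; "joint_velocities": joint speeds; "tau": joint torques, N m; "ee_pos": TCP position; "tool_rot": TCP orientation; "force": force on the tool from outside, world axes, zero at the start; "ft_torque": the same for the moment, N m; "finger_gap": opening from 0.0 (shut) to 1.0 (fully open).
Only numpy, scipy, OpenCV 4.12 (cv2) and the standard library are available. Lean on these libraries where they do the work, as an engineer would, in place of code of your own. Each camera call takes 0.05 s, during which the arm holds its last target.

## Working session

There is one attempt and no reset: what is moved stays moved. The work goes in short steps, Python scripts to look and compute and a shell command to move; the robot and the scene stay as the last step left them, time stands still between calls to the robot, and variables do not carry over. Pictures are saved under pics/ and viewed, and the job is handed in when it is done.

```bash
ls; mkdir -p pics
python3 - <<'E'
from rig import arm, optics
import cv2
s=arm.state(); print(s)
for n in ["scene","top"]:
    d=optics.get_image(n); cv2.imwrite(f"pics/{n}0.png",d["img"]); print(n,d["vfov"],d["cx"],d["cy"],d["R"],d["t"])
E
```

```text
pics
{'time_s': 0.0, 'q': array([1.30599534e+00, 8.74328886e-02, 1.75130317e-01, 1.65979922e+00,
       1.55100325e-06, 1.57078025e+00]), 'joint_velocities': array([ 0.00170152,  0.00093277, -0.00235758, -0.00020373, -0.00138741,
       -0.00082786]), 'tau': array([ 3.46023926e-04, -5.20386565e+01,  4.64803433e+01,  1.63040293e-02,
       -6.54264022e-05, -3.09466778e-06]), 'ee_pos': array([143.87461247, 530.57379673, 205.39607943]), 'tool_rot': array([ 0.09288491,  0.70098016, -0.09379978,  0.7008572 ]), 'force': array([ 0.25212779, -0.26101648, -0.91187156]), 'ft_torque': array([-0.04611796, -0.01571578,  0.00746513]), 'finger_gap': 1.0005132108662749}
scene 46.23769174263913 323.23528428890245 206.24581064369477 [[-0.36426247  0.93124912 -0.00937757]
 [ 0.71101384  0.27158493 -0.64861463]
 [-0.601475   -0.24293355 -0.76105921]] [ 102.43010521 -364.89616447 1497.16565433]
top 45.85030977336085 317.49673147716305 205.38464575010727 [[ 7.86856764e-02 -9.96899475e-01 -2.21333610e-05]
 [-9.70248335e-01 -7.65769917e-02 -2.29682677e-01]
 [ 2.28968845e-01  1.80942116e-02 -9.73265569e-01]] [  49.82156173  527.680055   1226.08554243]
```

View pics/scene0.png

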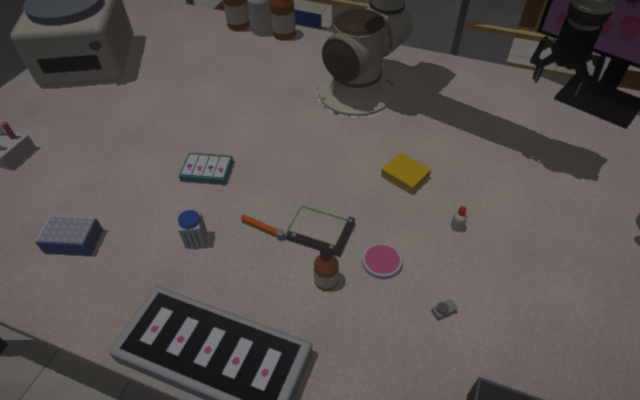

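View pics/top0.png

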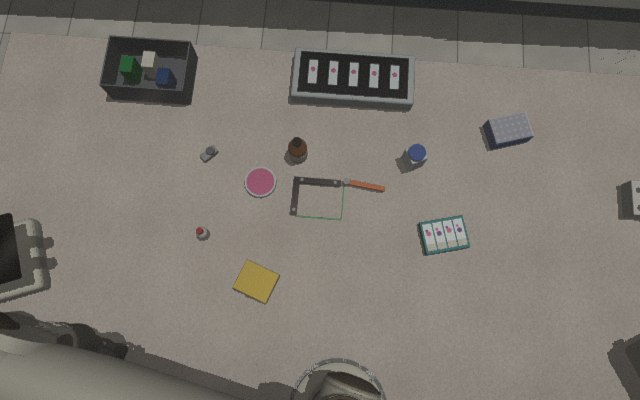

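The top view shows the tray at (443,235), the nest at about (320,198), the orange arm from (345,182) to (384,188), the jar at (417,153) and the reagent bottle at (297,149). I'll zoom in on this area to measure it.

```bash
cat > h.py <<'E'
from rig import arm, optics
import cv2, numpy as np
from scipy.spatial.transform import Rotation as Ro
def ray(d,u,v,z,R=None,t=None):
    f=200/np.tan(np.radians(d["vfov"]/2))
    c=np.array([(u-d["cx"])/f,(v-d["cy"])/f,1.])
    if "R" in d: R=np.array(d["R"]); t=np.array(d["t"]); o=-R.T@t; r=R.T@c
    else:
        o=d["T"][:3,3]; r=d["T"][:3,:3]@c
    return (o+r*(z-o[2])/r[2])
def wrist():
    s=arm.state(); d=optics.get_image("wrist")
    T=np.eye(4); T[:3,:3]=Ro.from_quat(s["tool_rot"]).as_matrix(); T[:3,3]=s["ee_pos"]
    d["T"]=T@np.array(d["hand_eye"]); return d
def proj(d,X):
    f=200/np.tan(np.radians(d["vfov"]/2))
    if "R" in d: c=np.array(d["R"])@X+np.array(d["t"])
    else: c=d["T"][:3,:3].T@(np.array(X)-d["T"][:3,3])
    return d["cx"]+f*c[0]/c[2], d["cy"]+f*c[1]/c[2]
E
python3 - <<'E'
from h import *
d=optics.get_image("top"); im=d["img"]
c=im[130:270,270:480]; c=cv2.convertScaleAbs(c,alpha=1.8)
cv2.imwrite("pics/topz.png",cv2.resize(c,None,fx=3.8,fy=3.8,interpolation=cv2.INTER_CUBIC))
for n,u,v,z in [("tray",443,235,22),("nest",319,199,0),("pivot",345,182,20),("tip",384,188,20),("jar",417,153,85),("reag",297,143,115)]: print(n,ray(d,u,v,z).round())
print(np.array(optics.get_image("wrist")["hand_eye"]).round(2))
d=wrist(); cv2.imwrite("pics/w0.png",d["img"])
E
```

```text
tray [ 475. -261.   22.]
nest [556.  90.   0.]
pivot [606.  19.  20.]
tip [597. -92.  20.]
jar [ 685. -170.   85.]
reag [677. 159. 115.]
[[   0.     -0.27    0.96 -167.24]
 [   1.     -0.     -0.      0.55]
 [   0.      0.96    0.27  -68.09]
 [   0.      0.      0.      1.  ]]
```

View pics/topz.png

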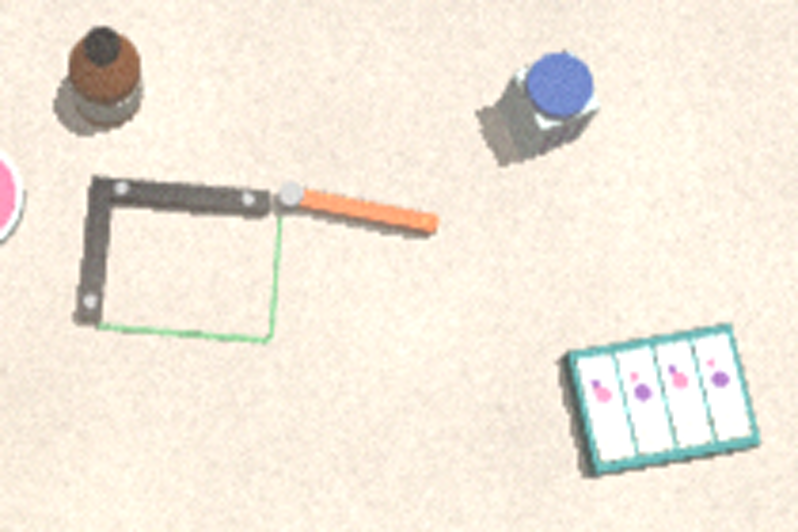

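View pics/w0.png

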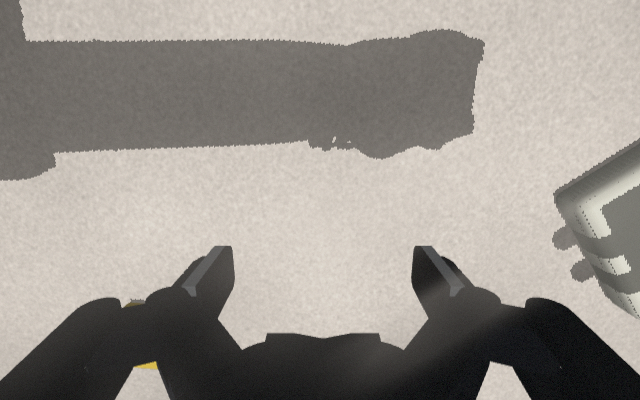

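```bash
cat > fit.py <<'E'
from h import *
from scipy.optimize import least_squares
def fit(d,pts,g):
    # pts: list (model xyz, u,v); pose x,y,yaw
    def f(p):
        r=[]
        for m,u,v in pts:
            c,s=np.cos(p[2]),np.sin(p[2])
            X=[p[0]+c*m[0]-s*m[1],p[1]+s*m[0]+c*m[1],m[2]]
            a=proj(d,X); r+=[a[0]-u,a[1]-v]
        return r
    R=least_squares(f,g); return R.x, np.array(R.fun).round(2)
E
python3 - <<'E'
from fit import *
d=optics.get_image("top")
Z=lambda u,v:(270+u/3.8-.37,130+v/3.8-.37)
fp=[((62,78,20),93,180),((62,-57,20),270,192),((46,-57,20),269,215),((-47,78,20),77,321),((-47,62,20),98,324),((60,-72,23),291,192)]
tp=[((46,62,22),570,352),((46,-62,22),731,325),((-46,-62,22),758,443),((-46,62,22),597,474)]
F,r=fit(d,[(m,*Z(u,v)) for m,u,v in fp],[556,90,0]); print(F,r)
T,r=fit(d,[(m,*Z(u,v)) for m,u,v in tp],[475,-261,0.2]); print(T,r)
c,s=np.cos(F[2]),np.sin(F[2]); M=np.array([[c,s],[-s,c]])
W=lambda x,y:M.T@[x,y]+F[:2]
print("tray in frame",M@(T[:2]-F[:2]),T[2]-F[2])
piv=W(60,-72); tip=ray(d,*Z(433,224),20)
b=M@(tip[:2]-piv); print("piv",piv,tip,b, np.arctan2(-b[1],-b[0]))
for n,u,v,z in [("jar",560,84,85),("jarbot near",505,160,0),("reag",102,44,115)]:
    w=ray(d,*Z(u,v),z); print(n,w,M@(w[:2]-F[:2]))
E
```

```text
[5.48095852e+02 8.84768521e+01 3.57025407e-03] [-0.57 -0.13  0.07  0.13 -0.03 -0.52  0.26  0.01  0.43 -0.36 -0.18  0.89]
[ 4.76904005e+02 -2.64709558e+02  2.51182360e-01] [-0.79 -0.21  0.17 -0.57  1.12  0.59 -0.51  0.14]
tray in frame [ -72.45235619 -352.9299869 ] 0.2476121063184183
piv [608.35252735  16.69152573] [595.44627353 -91.04125568  20.        ] [ -13.29080414 -107.68601629] 1.4479955329743204
jar [ 688.9042226  -169.62128584   85.        ] [ 139.88599921 -258.59921355]
jarbot near [ 656.12829656 -145.99877564    0.        ] [ 107.19462024 -234.85983576]
reag [682.05221638 160.59287249 115.        ] [134.2129826   71.63730357]
```

Run:
```python
from h import *
s=arm.state(); R=Ro.from_quat(s["tool_rot"]).as_matrix(); print(R.round(3)); print(np.degrees(np.arctan2(R[1,1],R[0,1])))
T=np.array([477,-265.]);a=.251
n=np.array([np.sin(a),-np.cos(a)])
print("face",T+62*n,"pregrasp TCP",T+(62+11+25)*n, "turn",np.degrees(a))
```

```text
[[-0.     0.262  0.965]
 [-0.     0.965 -0.262]
 [-1.    -0.    -0.   ]]
74.82710184280094
face [ 492.39911036 -325.05720107] pregrasp TCP [ 501.34052929 -359.92912427] turn 14.381240657783662
```

```bash
python3 -m inch '{"travel":[[0.3,-0.74,0],[0.6,-1.48,0],[0.9,-2.2,0],[1.2,-2.97,0],[1.5,-3.7,0],[1.8,-4.45,0],[2.1,-5.2,0],[2.4,-5.9,0],[2.7,-6.7,0],[2.98,-7.4,0]],"turn":[-0.35,-0.7,-1.05,-1.4,-1.75,-2.1,-2.4,-2.7,-3.05,-3.36]}' -0.2
python3 -m inch '{"travel":[[0.3,-0.74,0],[0.6,-1.48,0],[0.9,-2.2,0],[1.2,-2.97,0],[1.5,-3.7,0],[1.8,-4.45,0],[2.1,-5.2,0],[2.4,-5.9,0],[2.7,-6.7,0],[2.98,-7.4,0]],"turn":[-0.35,-0.7,-1.05,-1.4,-1.75,-2.1,-2.4,-2.7,-3.05,-3.36]}'
python3 -m inch '{"travel":[[0.3,-0.74,0],[0.6,-1.48,0],[0.9,-2.2,0],[1.2,-2.97,0],[1.5,-3.7,0],[1.8,-4.45,0],[2.1,-5.2,0],[2.4,-5.9,0],[2.7,-6.7,0],[2.98,-7.4,0]],"turn":[-0.35,-0.7,-1.05,-1.4,-1.75,-2.1,-2.4,-2.7,-3.05,-3.36]}'
python3 -m inch '{"travel":[[0,0,0],[0,0,0],[0,0,0],[0,0,0]],"turn":[0,0,0,0]}'
```

```text
time_s: 1.13
ee_pos: [263.3, 233.2, 206.2]
tool_rot: [0.215, 0.673, -0.215, 0.674]
force: [0.5, -0.3, -1.1]
finger_gap: 0.602
time_s: 1.97
ee_pos: [382.6, -63.2, 206.2]
tool_rot: [0.33, 0.625, -0.33, 0.626]
force: [1.0, 0.8, 0.2]
finger_gap: 0.6
time_s: 2.8
ee_pos: [501.9, -359.1, 205.7]
tool_rot: [0.434, 0.558, -0.434, 0.558]
force: [0.1, -0.0, 0.7]
finger_gap: 0.602
time_s: 3.13
ee_pos: [501.4, -356.3, 206.6]
tool_rot: [0.433, 0.559, -0.433, 0.559]
force: [0.2, 0.6, -0.5]
finger_gap: 0.598
```

```bash
python3 -m inch '{"travel":[[0,-0.1,-0.4],[0,-0.1,-0.8],[0,-0.1,-1.2],[0,-0.1,-1.6],[0,-0.1,-2],[0,-0.1,-2.4],[0,-0.1,-2.8],[0,-0.1,-3.2],[0,-0.1,-3.5],[0,-0.1,-3.5]],"turn":[0,0,0,0,0,0,0,0,0,0]}'
python3 - <<'E'
from h import *
d=wrist(); cv2.imwrite("pics/w1.png",d["img"]); print(arm.state()["ee_pos"],d["T"].round(2),d["vfov"],d["cx"],d["cy"])
E
```

```text
time_s: 3.97
ee_pos: [500.5, -359.7, 64.1]
tool_rot: [0.433, 0.56, -0.433, 0.558]
force: [-0.2, -0.1, -0.1]
finger_gap: 0.602
[ 501.01266999 -360.14326419   65.61216419] [[ 9.7000e-01  2.4000e-01  6.0000e-02  4.8430e+02]
 [ 2.5000e-01 -9.3000e-01 -2.6000e-01 -2.9331e+02]
 [-0.0000e+00  2.7000e-01 -9.6000e-01  2.3148e+02]
 [ 0.0000e+00  0.0000e+00  0.0000e+00  1.0000e+00]] 67.44105991010574 322.5271595653925 198.16888614590275
```

View pics/w1.png

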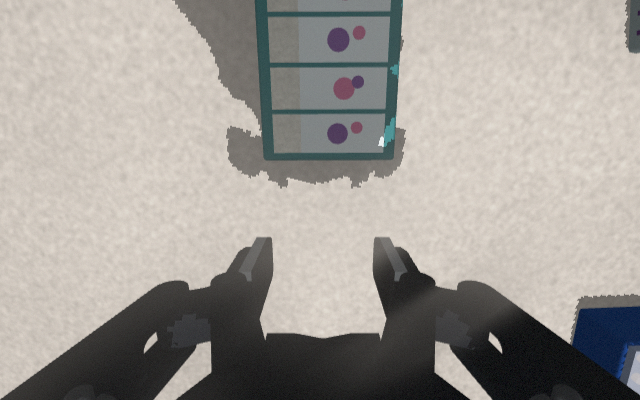

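Run:
```python
from h import *
d=optics.get_image("wrist"); H=np.linalg.inv(np.array(d["hand_eye"])); f=200/np.tan(np.radians(d["vfov"]/2))
for x in (0,7,14,20,27):
  for z in (-11,11):
    c=(H@[x,25.5,z,1])[:3]; print(x,z,d["cx"]+f*c[0]/c[2],d["cy"]+f*c[1]/c[2])
d=wrist()
for u,v in [(263,159),(395,157)]: print(ray(d,u,v,22))
```

```text
0 -11 365.0515987932579 215.84356195228085
0 11 363.6933508111728 250.04558765039846
7 -11 363.4880630018897 212.10736257804183
7 11 362.2272108323558 245.2085427066183
14 -11 362.0354160858491 208.6361414338477
14 11 360.86190392266013 240.70416319329206
20 -11 360.86987034683534 205.85097253346748
20 11 359.7642365155208 237.08277188116114
27 -11 359.5940851196643 202.80237716792814
27 11 358.56049776666725 233.11143318710805
[ 451.64672442 -334.10953421   22.        ]
[ 541.8455982  -309.58324632   22.        ]
```

Run:
```python
from h import *
d=optics.get_image("scene"); s=arm.state(); p=s["ee_pos"]
R=Ro.from_quat(s["tool_rot"]).as_matrix()
im=d["img"].copy()
u,v=proj(d,p); u0,v0=int(u)-50,int(v)-60
c=cv2.convertScaleAbs(im[v0:v0+100,u0:u0+110],alpha=2.2); c=cv2.resize(c,None,fx=6,fy=6,interpolation=cv2.INTER_CUBIC)
for x in (-20,14):
  for y in (-25.5,25.5):
    a=proj(d,p+R@[x,y,0]); cv2.circle(c,(int((a[0]-u0+.5)*6),int((a[1]-v0+.5)*6)),4,(0,0,255) if x>0 else (0,255,0),-1)
cv2.imwrite("pics/s1.png",c)
```

```text
(no output)
```

View pics/s1.png

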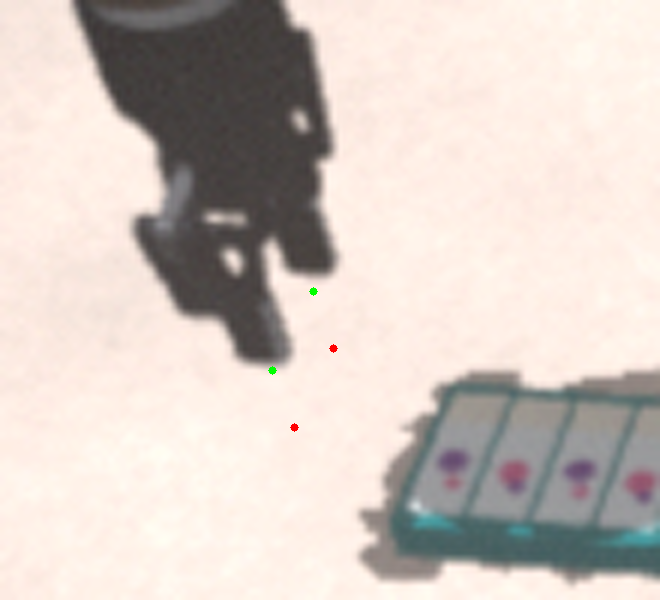

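The pictures put the real fingertips about 25 mm behind the reported TCP, where the notes say 14 mm ahead. I'll go down in steps and check by force and picture.

```bash
python3 -m inch '{"travel":[[0.05,0,-0.2],[0.1,0,-0.4],[0.1,0,-0.6],[0.1,0,-0.8],[0.1,0,-1.0],[0.1,0,-1.0],[0.1,0,-1.0]],"turn":[0,0,0,0,0,0,0]}'
cat > tip.py <<'E'
import sys
from h import *
d=optics.get_image("scene"); s=arm.state(); p=s["ee_pos"]
R=Ro.from_quat(s["tool_rot"]).as_matrix()
im=d["img"].copy()
u,v=proj(d,p); u0,v0=int(u)-50,int(v)-60
c=cv2.convertScaleAbs(im[v0:v0+100,u0:u0+110],alpha=2.2); c=cv2.resize(c,None,fx=6,fy=6,interpolation=cv2.INTER_CUBIC)
for x in (-25,14):
  for y in (-25.5,25.5):
    a=proj(d,p+R@[x,y,0]); cv2.circle(c,(int((a[0]-u0+.5)*6),int((a[1]-v0+.5)*6)),4,(0,0,255) if x>0 else (0,255,0),-1)
cv2.imwrite(sys.argv[1],c); print(p,s["force"])
w=wrist(); cv2.imwrite(sys.argv[1].replace(".png","w.png"),w["img"])
E
python3 tip.py pics/s2.png
```

```text
time_s: 4.75
ee_pos: [505.1, -360.9, 25.2]
tool_rot: [0.434, 0.559, -0.434, 0.558]
force: [-0.6, -0.6, 0.2]
finger_gap: 0.597
[ 505.42617167 -361.15456527   25.93247414] [ 0.04225351  0.34645802 -0.33664694]
```

View pics/s2.png

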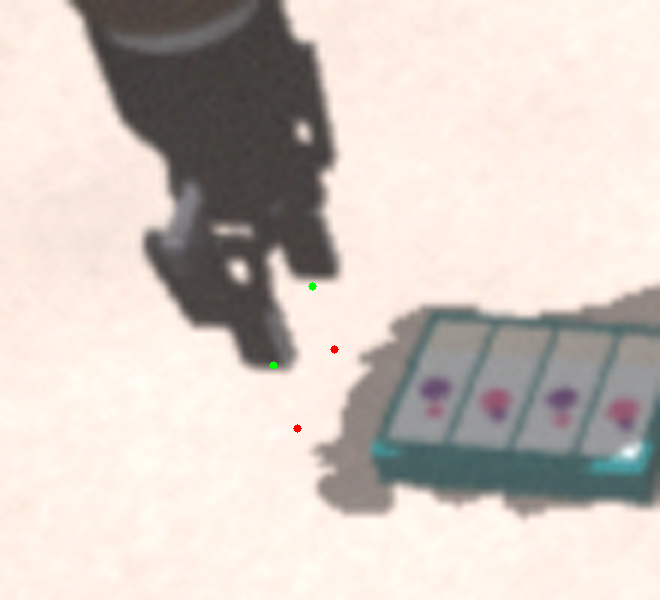

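View pics/s2w.png

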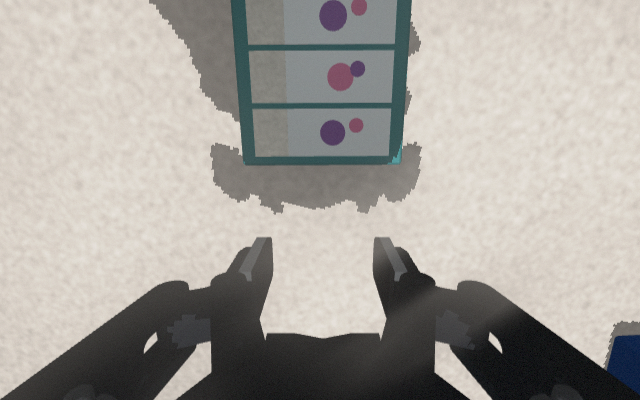

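```bash
python3 -m inch '{"travel":[[0,0,-0.1],[0,0,-0.2],[0,0,-0.3],[0,0,-0.4],[0,0,-0.5],[0,0,-0.5],[0,0,-0.5]],"turn":[0,0,0,0,0,0,0]}'
python3 tip.py pics/s3.png
```

```text
time_s: 5.43
ee_pos: [505.4, -361.0, 5.7]
tool_rot: [0.434, 0.559, -0.434, 0.558]
force: [0.5, -0.5, 0.4]
finger_gap: 0.604
[ 505.50169101 -361.156421      6.00796036] [ 0.10982887 -0.89892551 -0.66808753]
```

View pics/s3.png

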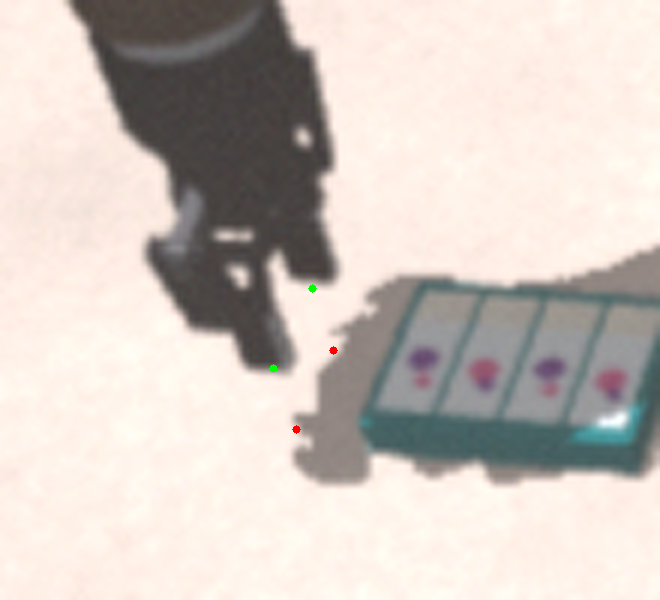

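```bash
python3 -m inch '{"travel":[[0,0,-0.1],[0,0,-0.2],[0,0,-0.3],[0,0,-0.3],[0,0,-0.35],[0,0,-0.35],[0,0,-0.4],[0,0,-0.4]],"turn":[0,0,0,0,0,0,0,0]}'
python3 tip.py pics/s4.png
```

```text
time_s: 6.2
ee_pos: [505.5, -361.1, -10.2]
tool_rot: [0.434, 0.559, -0.434, 0.558]
force: [-0.7, 0.5, -0.9]
finger_gap: 0.6
[ 505.51118604 -361.15414614  -10.02980452] [-0.27422758 -0.02036669  0.67795899]
```

View pics/s4.png

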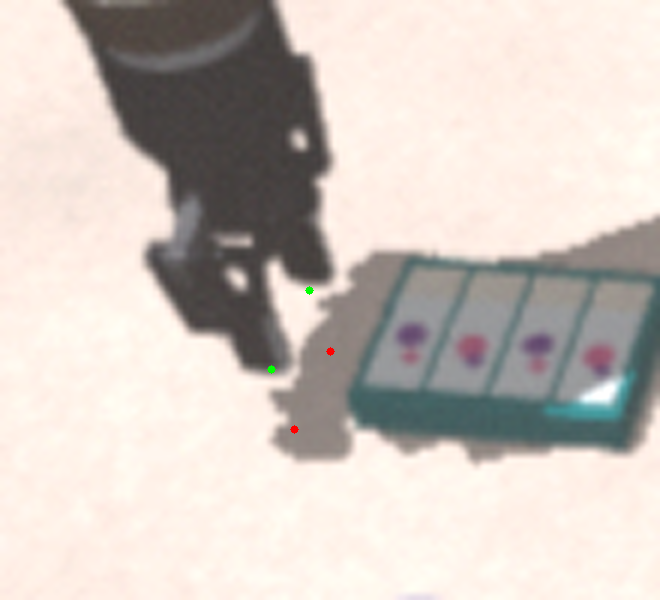

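View pics/s4w.png

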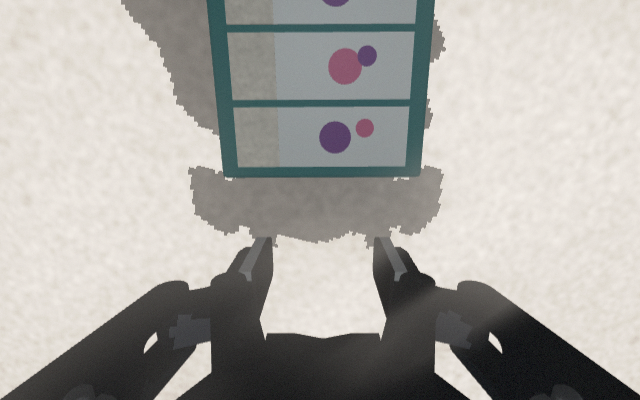

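```bash
python3 -m inch '{"travel":[[0,0,-0.05],[0,0,-0.05],[0,0,-0.1],[0,0,-0.1],[0,0,-0.1]],"turn":[0,0,0,0,0]}';python3 -m inch '{"travel":[[0,0,-0.05],[0,0,-0.05],[0,0,-0.05]],"turn":[0,0,0]}';python3 -m inch '{"travel":[[0,0,-0.05],[0,0,-0.05],[0,0,-0.05]],"turn":[0,0,0]}'
python3 tip.py pics/s5.png
```

```text
time_s: 6.72
ee_pos: [505.4, -361.1, -14.1]
tool_rot: [0.434, 0.559, -0.434, 0.558]
force: [-0.3, 0.1, -0.4]
finger_gap: 0.598
time_s: 6.97
ee_pos: [505.4, -361.1, -16.1]
tool_rot: [0.434, 0.559, -0.434, 0.558]
force: [-0.1, 0.5, 0.5]
finger_gap: 0.598
time_s: 7.22
ee_pos: [505.5, -361.1, -18.1]
tool_rot: [0.434, 0.559, -0.434, 0.558]
force: [-1.0, -0.5, -0.1]
finger_gap: 0.6
[ 505.53692572 -361.14799125  -17.97426552] [-0.06829438 -0.10069677  0.6998322 ]
```

View pics/s5.png

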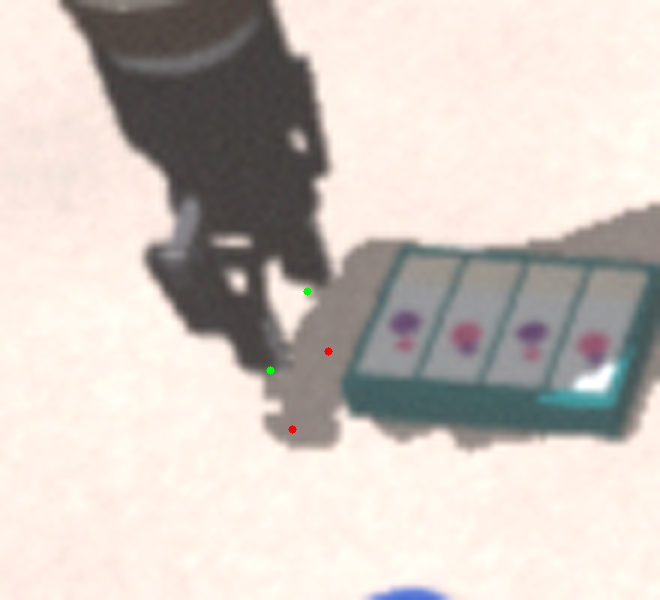

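View pics/s5w.png

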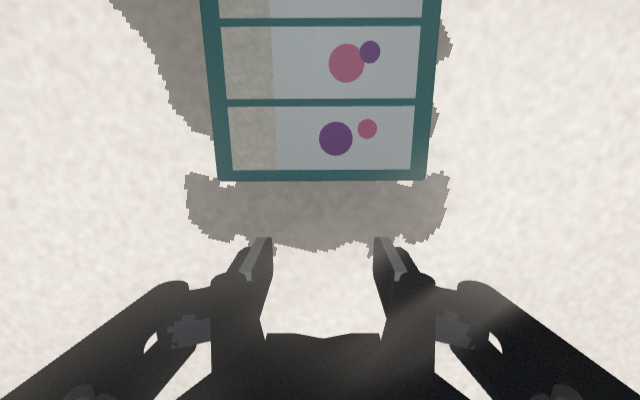

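```bash
python3 -m inch '{"travel":[[-0.04,0.14,0],[-0.08,0.29,0],[-0.12,0.43,0],[-0.15,0.58,0],[-0.15,0.58,0]],"turn":[0,0,0,0,0]}';python3 -m inch '{"travel":[[-0.02,0.07,0],[-0.04,0.14,0],[-0.05,0.21,0],[-0.06,0.25,0],[-0.06,0.25,0]],"turn":[0,0,0,0,0]}'
python3 - <<'E'
from h import *
d=wrist(); cv2.imwrite("pics/w6.png",d["img"]); print(arm.state()["ee_pos"],arm.state()["force"])
E
```

```text
time_s: 7.73
ee_pos: [499.3, -336.7, -17.8]
tool_rot: [0.433, 0.559, -0.433, 0.559]
force: [-0.9, -0.2, -0.1]
finger_gap: 0.598
time_s: 8.15
ee_pos: [497.2, -327.8, -17.8]
tool_rot: [0.434, 0.558, -0.434, 0.559]
force: [-0.1, -0.3, -0.8]
finger_gap: 0.599
[ 497.13184609 -327.76838465  -17.90537136] [-0.85795132  0.48714869 -0.01293517]
```

View pics/w6.png

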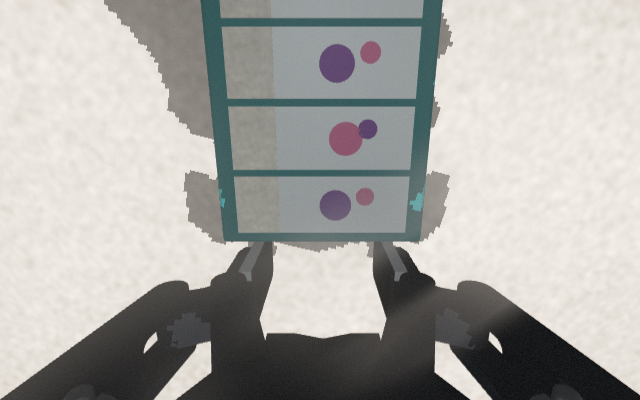

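```bash
python3 -m inch '{"travel":[[0,0.08,0],[0,0.2,0],[0,0.35,0],[0,0.52,0],[0,0.7,0],[0,0.9,0],[0,1.1,0],[0,1.3,0],[0,1.45,0],[0,1.5,0]],"turn":[0,0,-0.1,-0.2,-0.3,-0.35,-0.4,-0.45,-0.5,-0.5]}'
python3 - <<'E'
from h import *
d=wrist(); cv2.imwrite("pics/w7.png",d["img"]); print(arm.state()["ee_pos"],arm.state()["force"])
E
```

```text
time_s: 9.03
ee_pos: [497.1, -266.8, -17.9]
tool_rot: [0.448, 0.547, -0.448, 0.547]
force: [0.8, -2.3, -0.3]
finger_gap: 0.6
[ 497.16772732 -266.82173259  -17.91667283] [ 0.49686781  0.5930262  -0.18171909]
```

View pics/w7.png

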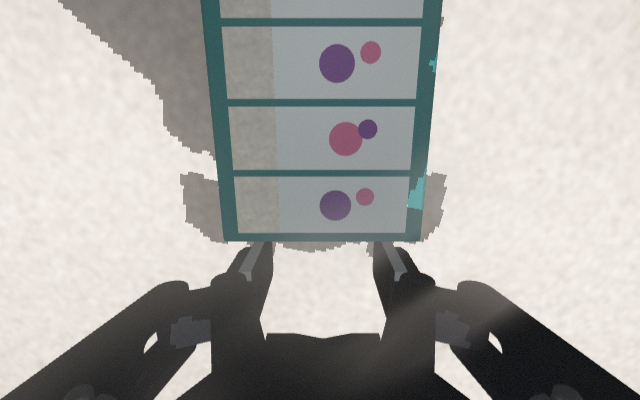

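The tray follows the fingers rigidly, and its near edge is still at v≈240. I'll carry on.

```bash
python3 -m inch '{"travel":[[0,0.1,0],[0,0.3,0],[0,0.5,0],[0,0.75,0],[0,1.0,0],[0,1.25,0],[0,1.5,0],[0,1.75,0],[0,1.95,0],[0,2,0]],"turn":[0,-0.1,-0.2,-0.3,-0.4,-0.5,-0.6,-0.7,-0.8,-0.8]}'
python3 -m inch '{"travel":[[0,0.1,0],[0,0.3,0],[0,0.5,0],[0.02,0.75,0],[0.04,1.0,0],[0.06,1.25,0],[0.08,1.5,0],[0.1,1.75,0],[0.1,1.95,0],[0.1,2,0]],"turn":[0,-0.1,-0.2,-0.3,-0.4,-0.5,-0.6,-0.7,-0.8,-0.8]}'
python3 - <<'E'
from h import *
d=wrist(); cv2.imwrite("pics/w8.png",d["img"]); print(arm.state()["ee_pos"],arm.state()["force"])
d=optics.get_image("top");cv2.imwrite("pics/t8.png",cv2.resize(cv2.convertScaleAbs(d["img"][130:270,270:480],alpha=1.8),None,fx=3.8,fy=3.8,interpolation=cv2.INTER_CUBIC))
E
```

```text
time_s: 9.92
ee_pos: [497.1, -186.6, -17.9]
tool_rot: [0.471, 0.528, -0.471, 0.528]
force: [0.2, -1.4, -1.4]
finger_gap: 0.603
time_s: 10.75
ee_pos: [501.1, -106.7, -18.0]
tool_rot: [0.492, 0.508, -0.492, 0.507]
force: [0.5, -1.8, -0.7]
finger_gap: 0.602
[ 501.0724794  -106.85596896  -17.94058261] [-0.14963582 -0.93931606 -0.08582235]
```

View pics/w8.png

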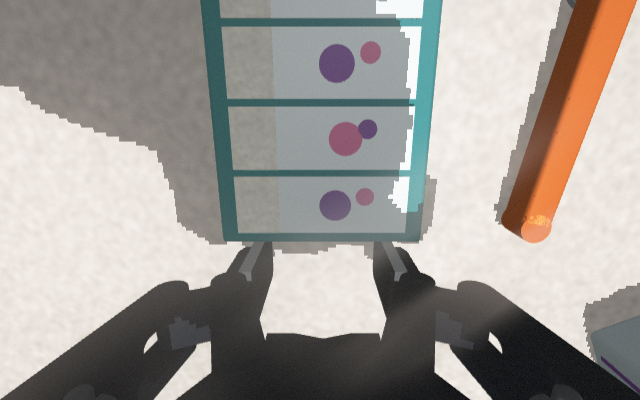

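View pics/t8.png

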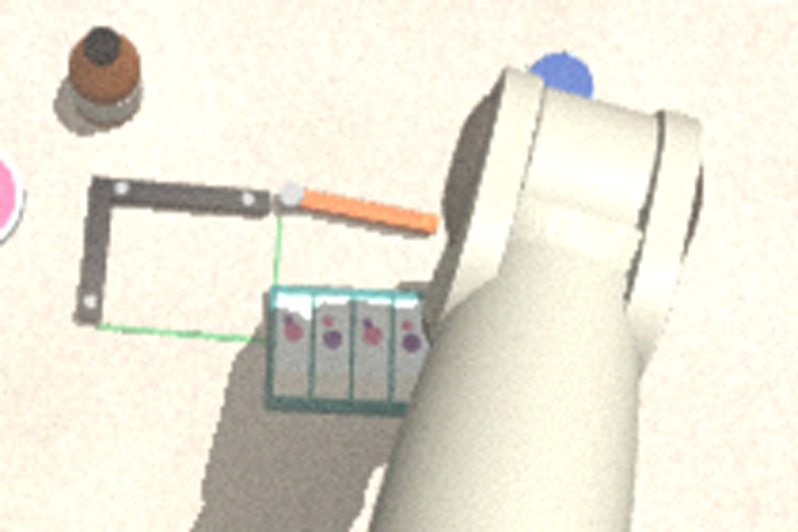

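Run:
```python
from h import *
d=wrist(); 
for u,v in [(223,241),(422,241)]: print(ray(d,u,v,22))
t=optics.get_image("top"); Z=lambda u,v:(270+u/3.8-.37,130+v/3.8-.37)
print(ray(t,*Z(270,287),22)); print(ray(t,*Z(418,292),22))
```

```text
[455.31498633 -96.06065648  22.        ]
[546.74413038 -93.25182941  22.        ]
[537.17866481  27.05281406  22.        ]
[541.99312397 -82.18058019  22.        ]
```

```bash
python3 -m inch '{"travel":[[0,0.1,0],[0,0.3,0],[0,0.55,0],[0.02,0.85,0],[0.04,1.2,0],[0.06,1.5,0],[0.08,1.8,0],[0.1,2.1,0],[0.1,2.4,0],[0.1,2.6,0]],"turn":[0,0,-0.05,-0.1,-0.15,-0.2,-0.25,-0.25,-0.25,-0.25]}'
python3 -m inch '{"travel":[[0,0,0],[0,0,0]],"turn":[0,0]}'
python3 - <<'E'
from h import *
d=wrist(); cv2.imwrite("pics/w9.png",d["img"]); print(arm.state()["ee_pos"],arm.state()["force"])
d=optics.get_image("top");cv2.imwrite("pics/t9.png",cv2.resize(cv2.convertScaleAbs(d["img"][130:270,270:480],alpha=1.8),None,fx=3.8,fy=3.8,interpolation=cv2.INTER_CUBIC))
d=optics.get_image("scene");cv2.imwrite("pics/s9.png",cv2.resize(cv2.convertScaleAbs(d["img"][160:300,220:430],alpha=1.8),None,fx=3.8,fy=3.8,interpolation=cv2.INTER_CUBIC))
E
```

```text
time_s: 11.78
ee_pos: [505.0, -2.5, -18.0]
tool_rot: [0.499, 0.501, -0.499, 0.501]
force: [-0.5, -2.1, -0.1]
finger_gap: 0.599
time_s: 11.95
ee_pos: [505.1, -3.3, -17.9]
tool_rot: [0.499, 0.501, -0.499, 0.501]
force: [-0.2, 0.8, 0.0]
finger_gap: 0.6
[505.13429063  -3.75447554 -17.90561658] [ 0.02136625 -0.19946513  0.79664328]
```

View pics/w9.png

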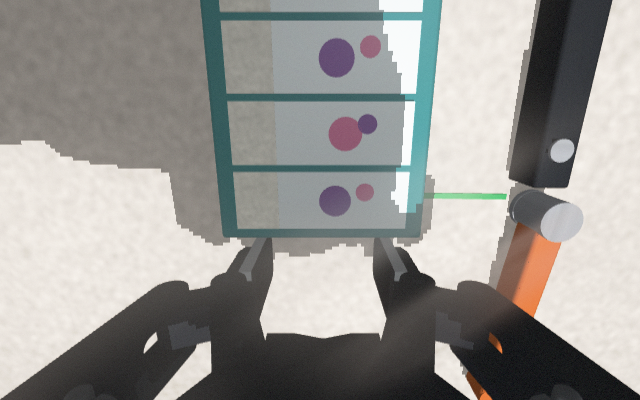

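View pics/t9.png

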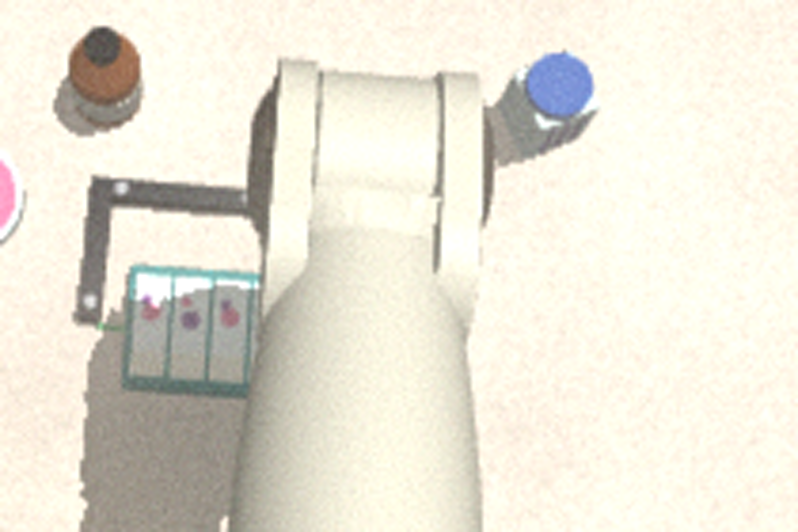

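View pics/s9.png

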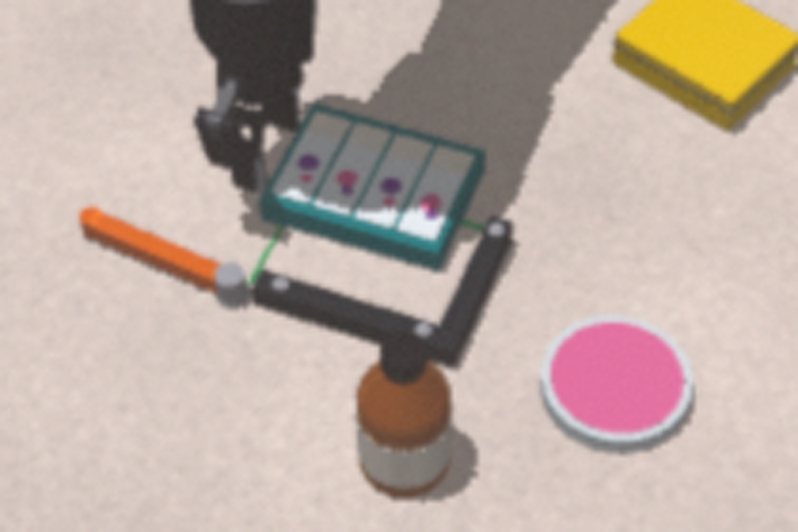

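Run:
```python
from fit import *
d=wrist(); g=lambda u,v,z:ray(d,u,v,z)[:2].round(1)
print("tray",g(223,237,22),g(422,236,22)); print("hub",g(563,222,23)); print("end",g(510,180,20),g(568,187,20)); print("stopnear far",g(539,0,20))
t=optics.get_image("top"); Z=lambda u,v:(270+u/3.8-.37,130+v/3.8-.37)
for n,u,v,z in [("trayFL",131,266,22),("trayFm",258,274,22),("trayNL",125,388,0),("stop in far",110,210,20),("stop in near",98,324,20),]: print(n,ray(t,*Z(u,v),z)[:2].round(1))
```

```text
tray [459.8  10.3] [550.9  11.1]
hub [613.1  18.5]
end [588.   36.9] [614.2  33.8]
stopnear far [587.  106.4]
trayFL [545.  130.8]
trayFm [546.3  36.6]
trayNL [457.2 128.4]
stop in far [587.3 150.3]
stop in near [499.7 151.4]
```

```bash
python3 -m inch '{"travel":[[0,0.05,0],[0,0.12,0],[0,0.19,0],[0,0.26,0],[0,0.32,0],[0,0.35,0],[0,0.35,0]],"turn":[0,0,0,0,0,0,0]}'
python3 - <<'E'
from h import *
d=wrist(); cv2.imwrite("pics/w10.png",d["img"]); print(arm.state()["ee_pos"],arm.state()["force"])
d=optics.get_image("top");cv2.imwrite("pics/t10.png",cv2.resize(cv2.convertScaleAbs(d["img"][160:240,280:350],alpha=1.8),None,fx=7,fy=7,interpolation=cv2.INTER_CUBIC))
E
```

```text
time_s: 12.78
ee_pos: [505.1, 10.5, -17.9]
tool_rot: [0.499, 0.501, -0.499, 0.501]
force: [1.5, 0.1, 0.0]
finger_gap: 0.601
[505.15001154  10.42991609 -17.9292351 ] [ 0.32806676 -0.41750869  0.61237417]
```

View pics/w10.png

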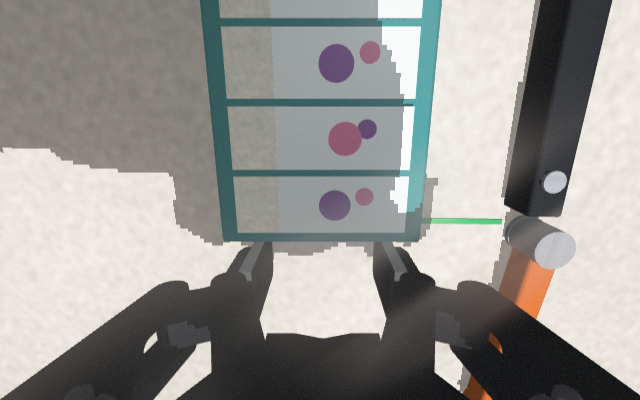

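View pics/t10.png

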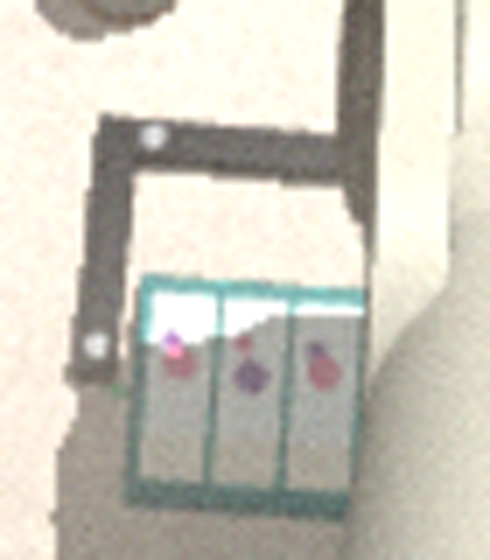

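Run:
```python
from h import *
d=wrist(); g=lambda u,v,z:ray(d,u,v,z)[:2].round(1)
print("tray",g(223,241,22),g(422,240,22)); print("hub",g(555,250,23)); print("tape",g(440,220,0),g(500,221,0)); print("end",g(562,216,20),g(506,207,20))
```

```text
tray [459.6  22.8] [551.1  23.7]
hub [612.4  19.4]
tape [567.4  25.6] [599.2  25.1]
end [614.5  34.9] [588.2  39.1]
```

```bash
python3 -m inch '{"travel":[[0,-0.1,0],[0,-0.25,0],[0,-0.45,0],[0,-0.5,0.2],[0,-0.5,0.6],[0,-0.5,1.0],[0,-0.5,1.4],[0,-0.5,1.8],[0,-0.5,2],[0,-0.5,2]],"turn":[0,0,0,0,0,0,0,0,0,0]}'; python3 -c "
from rig import arm
s=arm.state();print(s['q'],s['ee_pos'])"
```

```text
time_s: 13.77
ee_pos: [506.3, -10.3, 64.4]
tool_rot: [0.5, 0.5, -0.498, 0.502]
force: [-0.5, -0.1, 0.8]
finger_gap: 0.599
[-2.04196331e-02 -2.75866456e-02 -2.14699096e-01  1.38029156e+00
  2.89243647e-05  1.54653407e+00] [506.30874318 -10.33110171  64.40417797]
```

```bash
python3 -m inch '{"travel":[[-0.2,0,0],[-0.4,0.2,0],[-0.7,0.4,0],[-1.0,0.7,0],[-1.3,1.0,0],[-1.6,1.3,0],[-1.95,1.6,0],[-1.95,1.9,0],[-1.95,2.2,0],[-1.95,2.4,0]],"turn":[1,2,3,4,5,6,7,8,9,10]}'
python3 -m inch '{"travel":[[0,0,0],[0,0,0],[0,0,0],[0,0,0],[0,0,0],[0,0,0],[0,0,0]],"turn":[1,2,3,4,5,5,5]}'
python3 tip.py pics/s11.png
```

```text
time_s: 14.6
ee_pos: [426.6, 86.7, 61.3]
tool_rot: [0.18, 0.684, -0.18, 0.684]
force: [0.2, 0.3, 0.4]
finger_gap: 0.602
time_s: 15.18
ee_pos: [426.8, 85.9, 61.5]
tool_rot: [-0.0, 0.707, 0.0, 0.707]
force: [-0.3, 1.3, -0.1]
finger_gap: 0.599
[426.9111105   85.88644549  61.58445664] [0.67378757 0.01768184 0.62153061]
```

View pics/s11.png

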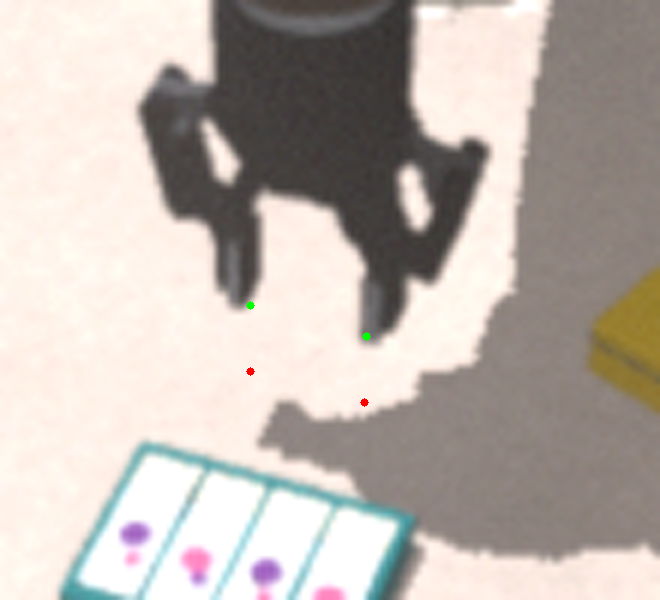

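View pics/s11w.png

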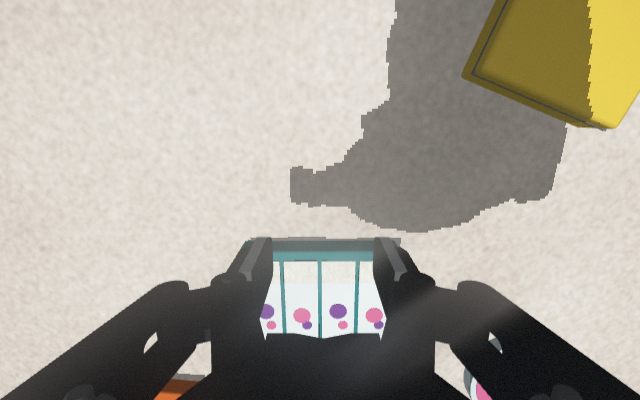

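```bash
python3 -m inch '{"travel":[[0,0,-0.3],[0,0,-0.7],[0,0,-1.1],[0,0,-1.5],[0,0,-1.8],[0,0,-1.95],[0,0,-1.97],[0,0,-1.97]],"turn":[0,0,0,0,0,0,0,0]}'
python3 -m inch '{"travel":[[0.05,0,0],[0.12,0,0],[0.2,0,0],[0.28,0,0],[0.36,0,0],[0.44,0,0],[0.52,0,0],[0.6,0,0],[0.65,0,0],[0.65,0,0]],"turn":[0,0,0,0,0,0,0,0,0,0]}'
python3 tip.py pics/s12.png
python3 - <<'E'
from h import *
d=optics.get_image("top");cv2.imwrite("pics/t12.png",cv2.resize(cv2.convertScaleAbs(d["img"][160:240,280:370],alpha=1.8),None,fx=7,fy=7,interpolation=cv2.INTER_CUBIC))
E
```

```text
time_s: 15.95
ee_pos: [427.1, 86.0, -16.8]
tool_rot: [-0.001, 0.707, 0.001, 0.707]
force: [1.0, 0.3, -0.4]
finger_gap: 0.602
time_s: 16.78
ee_pos: [453.4, 86.0, -16.8]
tool_rot: [-0.002, 0.707, 0.001, 0.707]
force: [-1.5, 0.3, -0.3]
finger_gap: 0.6
[453.36435216  86.00853519 -16.80939201] [-0.98573703 -0.41512962  1.14307585]
```

View pics/s12.png

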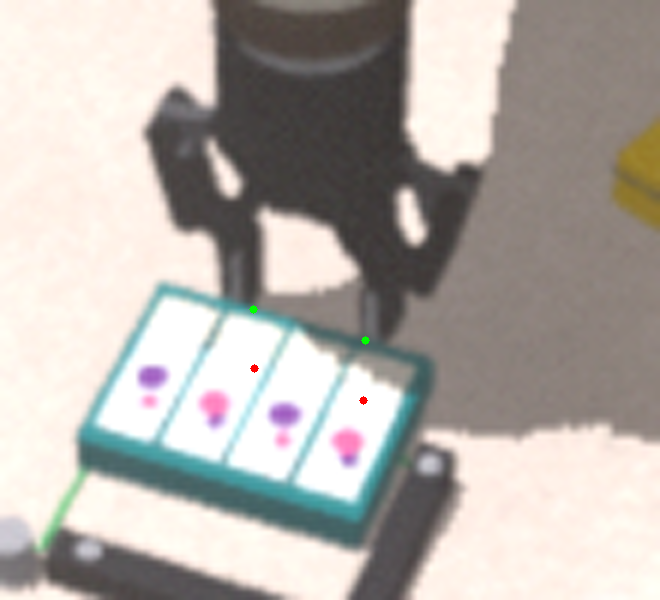

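View pics/t12.png

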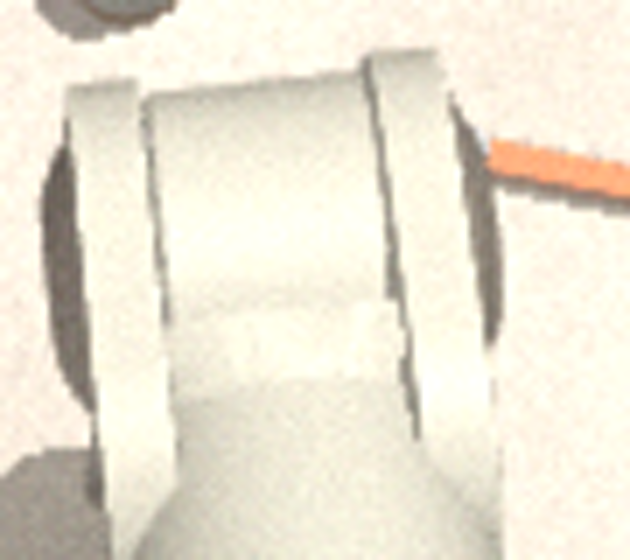

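```bash
python3 -m inch '{"travel":[[0.05,0,0],[0.12,0,0],[0.2,0,0],[0.28,0,0],[0.36,0,0],[0.44,0,0],[0.52,0,0],[0.6,0,0],[0.66,0,0],[0.7,0,0]],"turn":[0,0,0,0,0,0,0,0,0,0]}'
python3 -m inch '{"travel":[[0.03,0,0],[0.05,0,0],[0.07,0,0],[0.09,0,0],[0.1,0,0]],"turn":[0,0,0,0,0]}'
python3 tip.py pics/s13.png
```

```text
time_s: 17.77
ee_pos: [481.5, 86.0, -16.8]
tool_rot: [-0.002, 0.707, 0.002, 0.707]
force: [-3.1, -0.3, 1.2]
finger_gap: 0.602
time_s: 18.18
ee_pos: [485.2, 86.0, -16.8]
tool_rot: [-0.002, 0.707, 0.002, 0.707]
force: [-1.7, 0.6, 0.3]
finger_gap: 0.602
[485.26946075  86.01831034 -16.74361437] [-0.34793914 -0.44493357 -0.32860131]
```

View pics/s13.png

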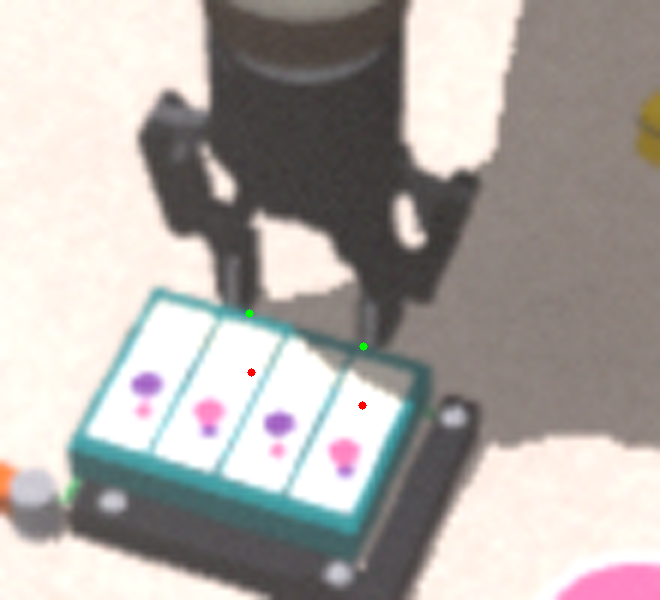

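```bash
for i in 1 2; do :; done; python3 -m inch '{"travel":[[0.02,0,0],[0.04,0,0],[0.05,0,0],[0.05,0,0]],"turn":[0,0,0,0]}' | grep -E "ee|force"
python3 -m inch '{"travel":[[0.02,0,0],[0.04,0,0],[0.05,0,0],[0.05,0,0]],"turn":[0,0,0,0]}'| grep -E "ee|force"
python3 -m inch '{"travel":[[0.02,0,0],[0.04,0,0],[0.04,0,0]],"turn":[0,0,0]}'| grep -E "ee|force"
```

```text
ee_pos: [487.3, 86.0, -16.7]
force: [-0.3, -0.1, -1.1]
ee_pos: [489.3, 86.0, -16.7]
force: [-1.0, -0.5, -0.6]
ee_pos: [490.9, 86.0, -16.7]
force: [-1.0, 0.1, -0.8]
```

```bash
python3 -m inch '{"travel":[[0.02,0,0],[0.04,0,0],[0.04,0,0]],"turn":[0,0,0]}'| grep -E "ee|force"
python3 -m inch '{"travel":[[0.02,0,0],[0.04,0,0],[0.04,0,0]],"turn":[0,0,0]}'| grep -E "ee|force"
python3 tip.py pics/s14.png
```

```text
ee_pos: [492.5, 86.0, -16.7]
force: [-0.7, 0.2, -1.4]
ee_pos: [494.1, 86.0, -16.7]
force: [-1.7, 0.3, -1.0]
[494.11236858  86.02651442 -16.71220827] [ 0.20992205 -0.22798011 -0.83247388]
```

View pics/s14.png

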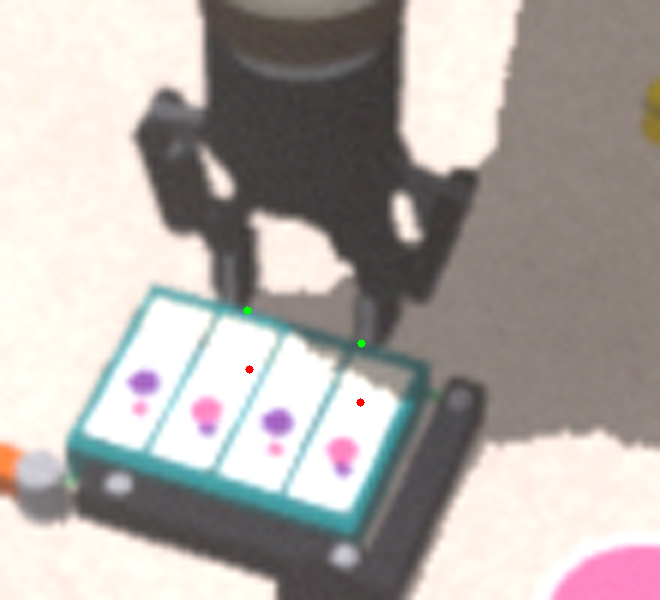

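```bash
python3 -m inch '{"travel":[[0.02,0,0],[0.03,0,0],[0.03,0,0]],"turn":[0,0,0]}'| grep -E "ee|force"
python3 -m inch '{"travel":[[0.02,0,0],[0.03,0,0],[0.03,0,0]],"turn":[0,0,0]}'| grep -E "ee|force"
python3 -m inch '{"travel":[[0.02,0,0],[0.03,0,0],[0.03,0,0]],"turn":[0,0,0]}'| grep -E "ee|force"
```

```text
ee_pos: [495.2, 86.0, -16.7]
force: [-2.4, 0.3, 0.4]
ee_pos: [495.5, 86.1, -16.7]
force: [-6.5, -0.2, 3.9]
ee_pos: [495.5, 86.1, -16.8]
force: [-13.0, 0.7, 8.3]
```

```bash
python3 -m inch '{"travel":[[-0.1,0,0],[-0.3,0,0],[-0.5,0,0],[-0.5,0,0.3],[-0.5,0,0.7],[-0.5,0,1.1],[-0.5,0,1.5],[-0.5,0,1.8],[-0.5,-0.2,2],[-0.5,-0.5,2]],"turn":[0,0,0,0,0,0,0,0,-0.8,-1.8]}'
python3 -m inch '{"travel":[[0,-0.3,0],[0,-0.7,0],[0,-1.1,0],[0,-1.5,0],[0.2,-1.9,0],[0.5,-2.0,0],[0.8,-2.0,0],[1.1,-2.0,0],[1.4,-2.0,0],[1.4,-2.0,0]],"turn":[-1,-2,-3,-4,-5,-6,-7,-8,-9,-10]}'
python3 -m inch '{"travel":[[0,0,0],[0,0,0],[0,0,0],[0,0,0],[0,0,0],[0,0,0]],"turn":[-1,-2,-3,-3.2,-3.2,-3.2]}'
python3 tip.py pics/s15.png
```

```text
time_s: 21.38
ee_pos: [478.8, 66.6, 66.1]
tool_rot: [0.066, 0.703, -0.065, 0.705]
force: [0.1, 0.3, 0.0]
finger_gap: 0.599
time_s: 22.22
ee_pos: [535.3, -14.1, 63.8]
tool_rot: [0.41, 0.576, -0.41, 0.577]
force: [0.2, 1.1, -1.4]
finger_gap: 0.601
time_s: 22.72
ee_pos: [533.6, -14.0, 63.6]
tool_rot: [0.498, 0.502, -0.498, 0.502]
force: [-0.0, -0.2, -0.2]
finger_gap: 0.602
[533.60883218 -13.97376566  63.55722556] [-0.44713777 -0.42141098 -1.11057227]
```

View pics/s15w.png

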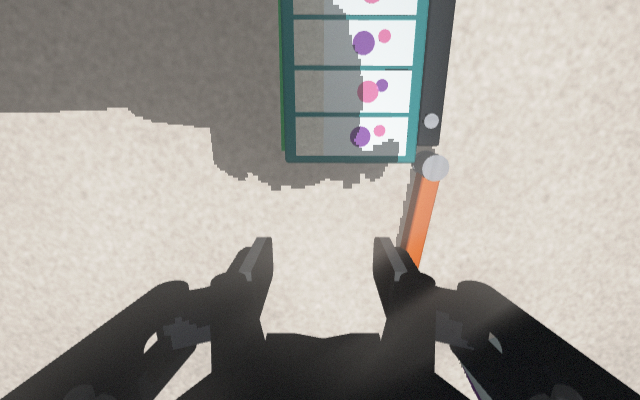

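View pics/s15.png

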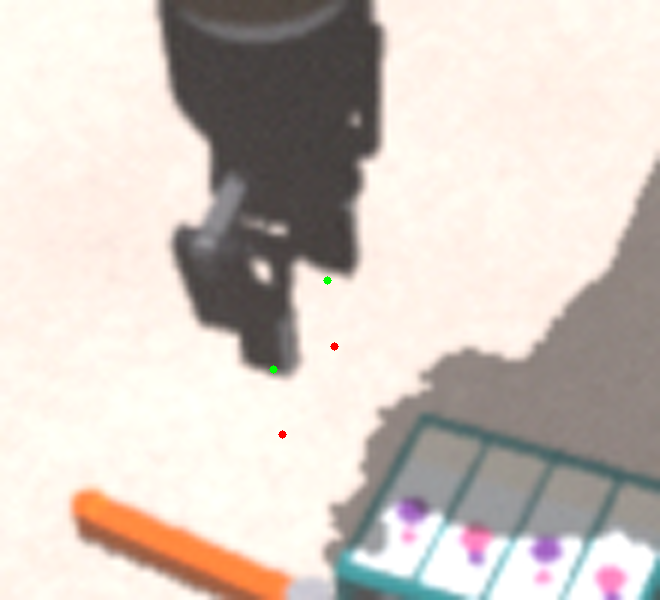

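```bash
python3 -m inch '{"travel":[[0,0,-0.3],[0,0,-0.7],[0,0,-1.1],[0,0,-1.5],[0,0,-1.7],[0,0,-1.85],[0,0,-1.95],[0,0,-1.95]],"turn":[0,0,0,0,0,0,0,0]}' 0.18
python3 -m inch '{"travel":[[0,0.1,0],[0,0.2,0],[0,0.3,0],[0,0.4,0],[0,0.48,0],[0,0.5,0],[0,0.5,0]],"turn":[0,0,0,0,0,0,0]}'
python3 tip.py pics/s16.png
```

```text
time_s: 23.48
ee_pos: [533.3, -14.0, -15.3]
tool_rot: [0.499, 0.501, -0.499, 0.501]
force: [-0.1, -0.8, 0.1]
finger_gap: 0.411
time_s: 24.07
ee_pos: [533.6, 6.4, -14.6]
tool_rot: [0.499, 0.501, -0.499, 0.501]
force: [0.6, -0.8, 0.1]
finger_gap: 0.411
[533.53904948   6.19525209 -14.69973329] [0.212112   0.02784476 0.54958834]
```

View pics/s16w.png

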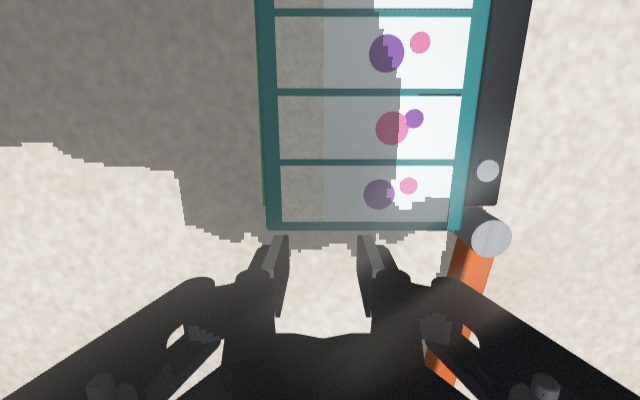

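```bash
python3 -m inch '{"travel":[[0,0.03,0],[0,0.06,0],[0,0.1,0],[0,0.14,0],[0,0.17,0],[0,0.2,0],[0,0.2,0]],"turn":[0,0,0,0,0,0,0]}'| grep -E "ee|force"
python3 -m inch '{"travel":[[0,0.02,0],[0,0.04,0],[0,0.04,0]],"turn":[0,0,0]}'| grep -E "ee|force"
python3 -m inch '{"travel":[[0,0.02,0],[0,0.03,0],[0,0.03,0]],"turn":[0,0,0]}'| grep -E "ee|force"
python3 -m inch '{"travel":[[0,0.02,0],[0,0.03,0],[0,0.03,0]],"turn":[0,0,0]}'| grep -E "ee|force"
```

```text
ee_pos: [533.5, 14.1, -14.7]
force: [0.3, -2.2, -0.1]
ee_pos: [533.5, 15.7, -14.7]
force: [0.5, -1.4, -0.8]
ee_pos: [533.5, 16.9, -14.8]
force: [0.1, -1.2, -1.0]
ee_pos: [533.5, 17.8, -14.7]
force: [-1.4, -4.3, 0.1]
```

```bash
python3 -m inch '{"travel":[[0,0.02,0],[0,0.03,0],[0,0.03,0]],"turn":[0,0,0]}'| grep -E "ee|force"
python3 tip.py pics/s17.png
```

```text
ee_pos: [533.3, 17.9, -14.8]
force: [-2.6, -10.1, 2.0]
[533.29631082  17.94949868 -14.72262732] [-2.46364375 -9.74253541  2.32935975]
```

View pics/s17.png

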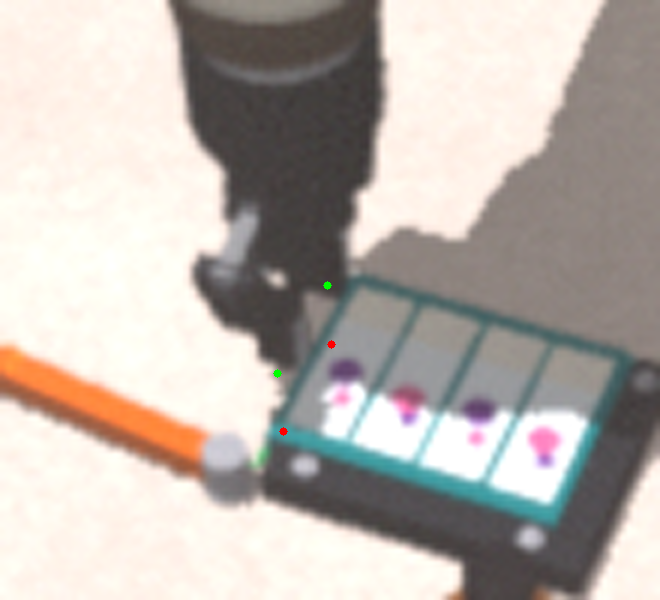

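View pics/s17w.png

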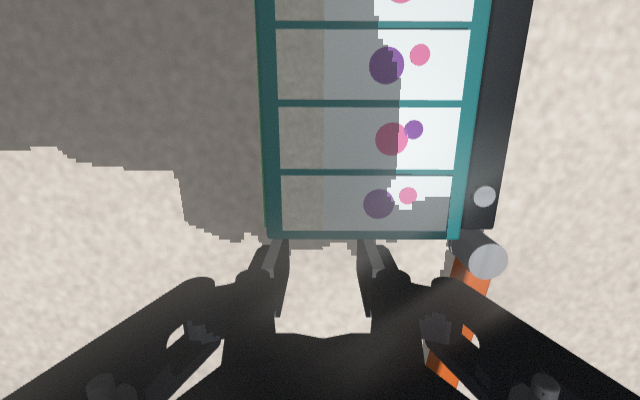

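```bash
python3 -m inch '{"travel":[[0,-0.1,0],[0,-0.3,0],[0,-0.5,0],[0,-0.5,0.3],[0,-0.5,0.8],[0,-0.5,1.3],[0,-0.5,1.8],[0,-0.5,2.2],[0.2,-0.7,2.3],[0.5,-0.9,2.3]],"turn":[0,0,0,0,0,0,0,0,1,2]}'
python3 -m inch '{"travel":[[0.3,-0.2,0],[0.7,-0.4,0],[1.1,-0.6,0],[1.5,-0.8,0],[1.8,-1.0,0],[2,-1.1,0],[2,-1.1,0],[2,-1.1,0],[2,-1.1,0],[2,-1.1,0]],"turn":[1,2,3,4,5,6,7,8,9,10]}' 1
python3 -m inch '{"travel":[[0,0,0],[0,0,0],[0,0,0],[0,0,0]],"turn":[1,1.8,1.8,1.8]}'
python3 tip.py pics/s18.png
python3 - <<'E'
from h import *
d=optics.get_image("top");cv2.imwrite("pics/t18.png",cv2.resize(cv2.convertScaleAbs(d["img"][130:270,270:480],alpha=1.8),None,fx=3.8,fy=3.8,interpolation=cv2.INTER_CUBIC))
E
```

```text
time_s: 26.68
ee_pos: [554.5, -16.7, 80.7]
tool_rot: [0.443, 0.551, -0.441, 0.553]
force: [0.1, 0.5, 0.3]
finger_gap: 0.412
time_s: 27.52
ee_pos: [633.7, -60.8, 78.2]
tool_rot: [0.108, 0.699, -0.107, 0.699]
force: [-0.4, -0.7, 0.5]
finger_gap: -0.003
time_s: 27.85
ee_pos: [633.7, -60.8, 78.0]
tool_rot: [0.044, 0.706, -0.044, 0.706]
force: [-0.4, -0.7, -0.2]
finger_gap: -0.003
[633.66146386 -60.7832785   77.87825615] [ 0.94586138 -0.28211505 -0.05826666]
```

View pics/s18.png

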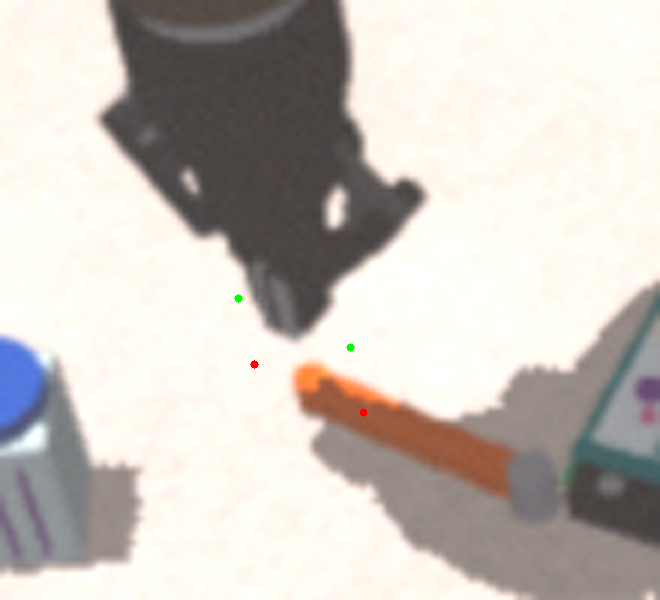

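View pics/s18w.png

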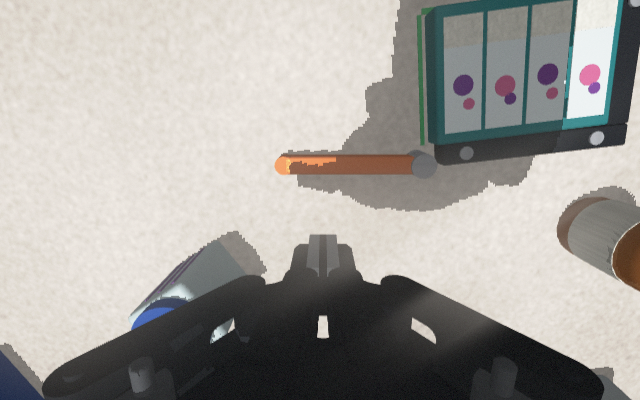

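View pics/t18.png

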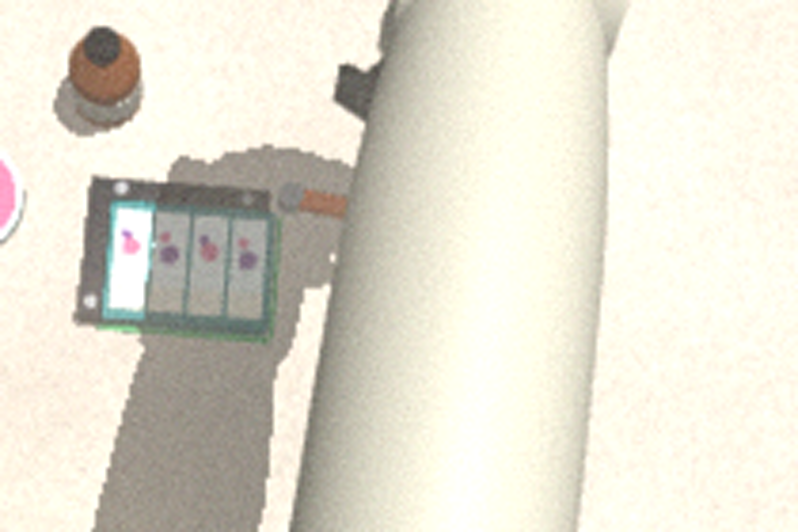

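```bash
python3 -m inch '{"travel":[[0,0.1,-0.2],[0,0.2,-0.5],[0,0.2,-0.8],[0,0.2,-1.1],[0,0.2,-1.4],[0,0.2,-1.5],[0,0.2,-1.5]],"turn":[0,0,0,0,0,0,0]}'
python3 tip.py pics/s19.png
```

```text
time_s: 28.58
ee_pos: [632.4, -52.8, 15.1]
tool_rot: [0.043, 0.707, -0.043, 0.705]
force: [-0.1, -0.3, -0.4]
finger_gap: 0.002
[633.0447308  -52.81200838  16.42596182] [0.08657811 0.13126961 0.75244292]
```

View pics/s19.png

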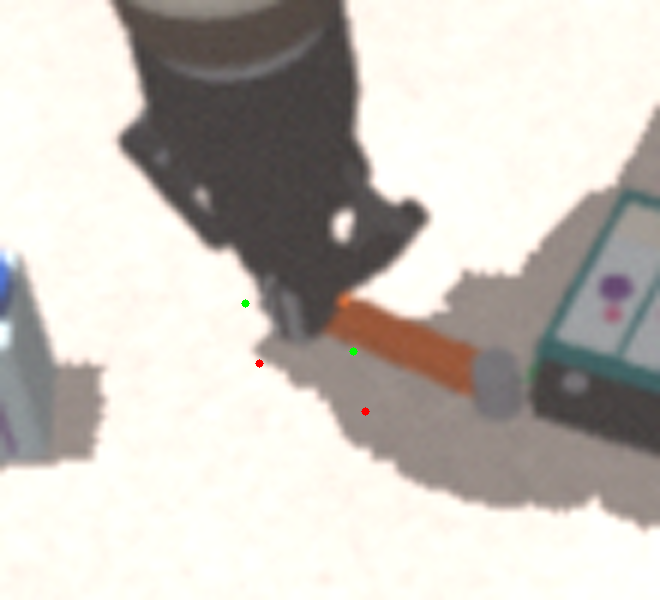

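View pics/s19w.png

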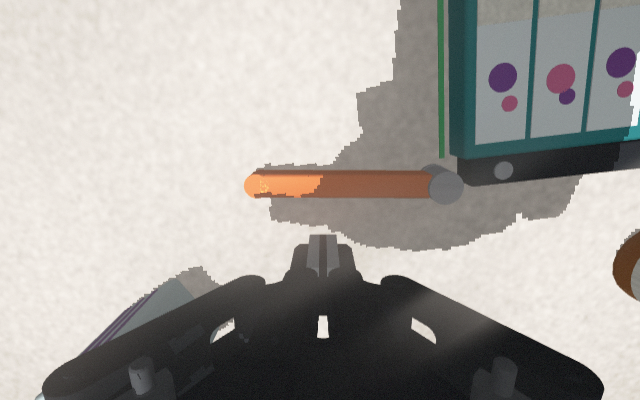

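```bash
python3 -m inch '{"travel":[[0,0,-0.15],[0,0,-0.3],[0,0,-0.4],[0,0,-0.45],[0,0,-0.45]],"turn":[0,0,0,0,0]}'|grep -E "ee|force"
python3 -m inch '{"travel":[[0,0,-0.05],[0,0,-0.08],[0,0,-0.1],[0,0,-0.1]],"turn":[0,0,0,0]}'|grep -E "ee|force"
python3 tip.py pics/s20.png
python3 - <<'E'
from h import *
d=wrist(); im=d["img"]
E
```

```text
ee_pos: [633.2, -52.8, -1.5]
force: [0.4, 0.9, 0.3]
ee_pos: [633.5, -52.7, -4.8]
force: [1.2, -1.2, -0.4]
[633.53603008 -52.78575178  -4.70335188] [ 0.24942498  0.43010402 -0.583391  ]
```

View pics/s20w.png

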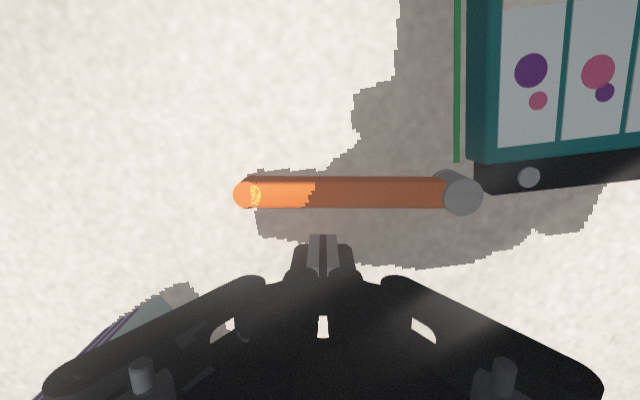

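View pics/s20.png

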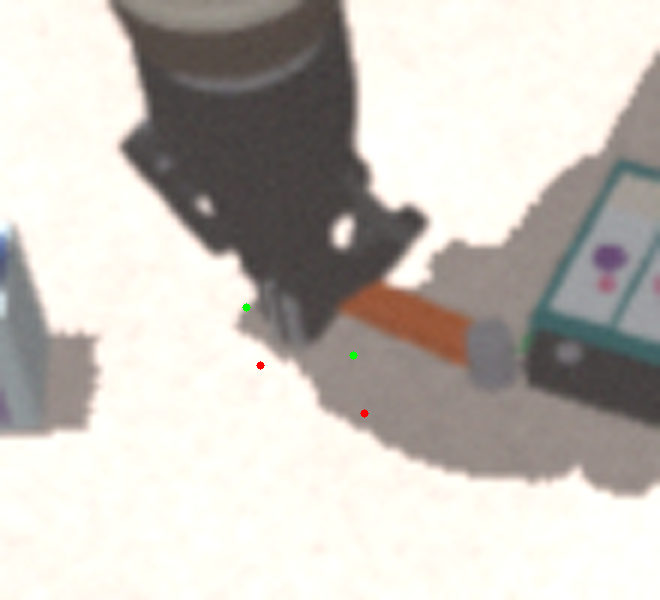

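Run:
```python
from h import *
d=wrist(); h=ray(d,462,196,23)[:2]; t=ray(d,247,194,20)[:2]; print(h,t,np.linalg.norm(h-t), np.arctan2(h[1]-t[1],h[0]-t[0]))
piv=h
P0=np.array([633.5,-52.7]); th0=1.448
for r in (68,):
  for th in [1.448,1.35,1.25,1.15,1.05,.95,.85,.75,.65,.55,.45,.35,.25,.15,.1,.05,0]:
    dd=np.array([-np.cos(th),-np.sin(th)]); tt=np.array([-np.sin(th),np.cos(th)])
    P=piv+r*dd-19*tt; print(th,P.round(1),((P-P0)/40).round(3),"turn",round(np.degrees(th-th0)/6,2))
```

```text
[612.13274139  18.1665952 ] [599.20149776 -85.59368661] 104.56296257083297 1.4468094553343378
1.448 [622.7 -51.6] [-0.271  0.026] turn 0.0
1.35 [615.8 -52.3] [-0.443  0.009] turn -0.94
1.25 [608.7 -52.4] [-0.619  0.009] turn -1.89
1.15 [601.7 -51.7] [-0.795  0.026] turn -2.85
1.05 [594.8 -50.3] [-0.968  0.061] turn -3.8
0.95 [588.  -48.2] [-1.137  0.113] turn -4.76
0.85 [581.5 -45.5] [-1.299  0.181] turn -5.71
0.75 [575.3 -42.1] [-1.454  0.265] turn -6.67
0.65 [569.5 -38.1] [-1.6    0.365] turn -7.62
0.55 [564.1 -33.6] [-1.735  0.478] turn -8.58
0.45 [559.2 -28.5] [-1.858  0.605] turn -9.53
0.35 [554.8 -23. ] [-1.968  0.743] turn -10.49
0.25 [550.9 -17.1] [-2.064  0.891] turn -11.44
0.15 [547.7 -10.8] [-2.144  1.048] turn -12.39
0.1 [546.4  -7.5] [-2.178  1.129] turn -12.87
0.05 [545.2  -4.2] [-2.208  1.212] turn -13.35
0 [544.1  -0.8] [-2.234  1.297] turn -13.83
```

```bash
python3 -m inch '{"travel":[[-0.1,0.01,-0.08],[-0.2,0.02,-0.08],[-0.27,0.026,-0.08],[-0.35,0.02,-0.08],[-0.44,0.01,-0.08],[-0.53,0.01,-0.08],[-0.62,0.01,-0.08],[-0.71,0.02,-0.08],[-0.8,0.026,-0.08],[-0.8,0.026,-0.08]],"turn":[0,0,0,-0.47,-0.94,-1.4,-1.89,-2.37,-2.85,-2.85]}'
python3 tip.py pics/s21.png
```

```text
time_s: 30.47
ee_pos: [600.9, -51.7, -7.7]
tool_rot: [0.148, 0.691, -0.148, 0.691]
force: [-0.9, -0.0, 0.3]
finger_gap: 0.002
[601.24316103 -51.71239389  -7.69092479] [0.47073467 0.00796705 0.81762217]
```

View pics/s21w.png

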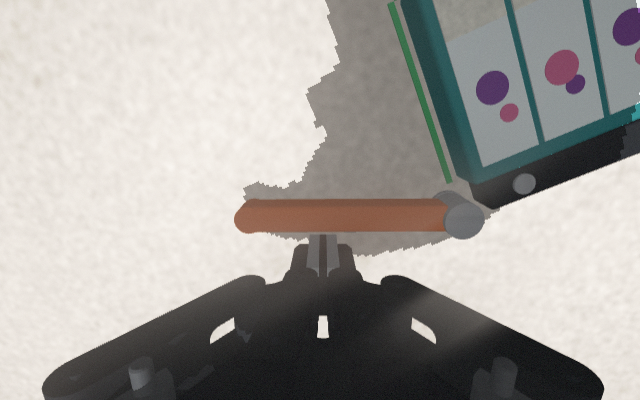

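```bash
python3 -m inch '{"travel":[[-0.09,0.015,0],[-0.17,0.035,0],[-0.26,0.06,0],[-0.34,0.087,0],[-0.42,0.12,0],[-0.5,0.155,0],[-0.58,0.195,0],[-0.66,0.24,0],[-0.735,0.29,0],[-0.805,0.34,0]],"turn":[-0.48,-0.95,-1.43,-1.91,-2.38,-2.86,-3.34,-3.82,-4.3,-4.77]}'
python3 -m inch '{"travel":[[-0.07,0.055,0],[-0.135,0.113,0],[-0.2,0.175,0],[-0.26,0.24,0],[-0.315,0.31,0],[-0.37,0.38,0],[-0.42,0.455,0],[-0.465,0.525,0],[-0.465,0.525,0],[-0.465,0.525,0]],"turn":[-0.48,-0.96,-1.43,-1.91,-2.4,-2.87,-3.35,-3.82,-3.82,-3.82]}'
python3 tip.py pics/s22.png
```

```text
time_s: 31.4
ee_pos: [569.4, -38.2, -7.8]
tool_rot: [0.314, 0.633, -0.314, 0.634]
force: [0.3, -0.1, -0.3]
finger_gap: 0.004
time_s: 32.23
ee_pos: [550.8, -17.1, -7.9]
tool_rot: [0.433, 0.559, -0.433, 0.559]
force: [-0.2, 0.2, 1.0]
finger_gap: -0.0
[550.85912111 -17.1684537   -7.90458549] [-0.16177089  0.12920082  0.17445044]
```

View pics/s22w.png

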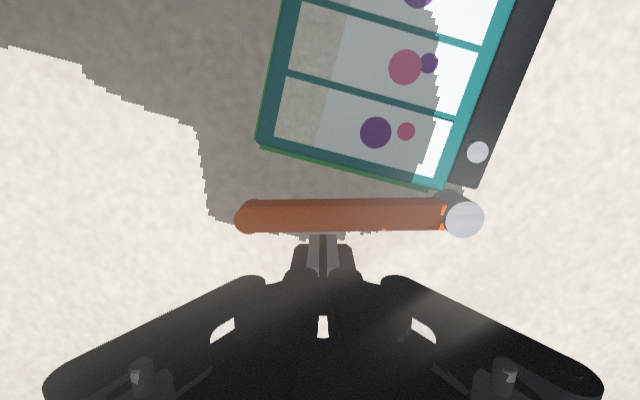

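```bash
python3 -m inch '{"travel":[[-0.04,0.08,0],[-0.08,0.157,0],[-0.1,0.2,0],[-0.114,0.24,0],[-0.13,0.28,0],[-0.144,0.32,0],[-0.144,0.32,0]],"turn":[-0.48,-0.95,-1.2,-1.43,-1.7,-1.91,-1.91]}'
python3 -m inch '{"travel":[[-0.01,0.03,0],[-0.02,0.06,0],[-0.02,0.06,0]],"turn":[-0.24,-0.45,-0.45]}'
python3 tip.py pics/s23.png
```

```text
time_s: 32.92
ee_pos: [545.0, -4.3, -8.0]
tool_rot: [0.487, 0.513, -0.487, 0.513]
force: [-0.7, 0.7, -0.1]
finger_gap: -0.001
time_s: 33.17
ee_pos: [544.1, -1.9, -8.0]
tool_rot: [0.499, 0.501, -0.499, 0.501]
force: [-0.9, -0.1, 0.9]
finger_gap: -0.003
[544.16462898  -1.91554105  -7.92416914] [-0.45124201 -0.13774514  0.80257284]
```

View pics/s23w.png

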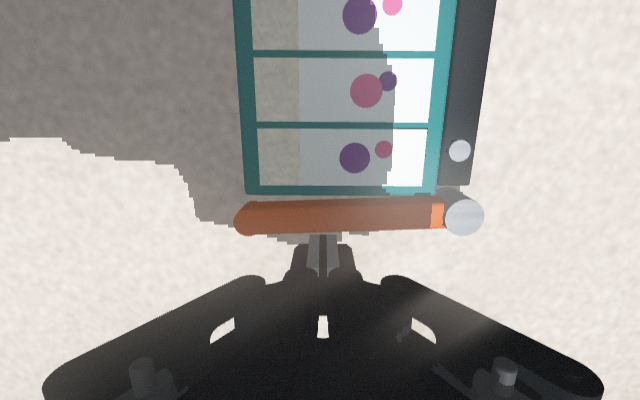

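```bash
python3 -m inch '{"travel":[[0,0.02,0],[0,0.04,0],[0,0.04,0]],"turn":[0,0,0]}'|grep -E "ee|force"
python3 -m inch '{"travel":[[0,0.02,0],[0,0.04,0],[0,0.04,0]],"turn":[0,0,0]}'|grep -E "ee|force"
python3 -m inch '{"travel":[[0,0.02,0],[0,0.03,0],[0,0.03,0]],"turn":[0,0,0]}'|grep -E "ee|force"
```

```text
ee_pos: [544.1, -0.2, -7.9]
force: [-0.1, -0.4, 0.8]
ee_pos: [544.1, 1.4, -7.9]
force: [-0.9, -0.8, 0.3]
ee_pos: [544.2, 1.8, -7.9]
force: [-0.5, -5.1, 0.4]
```

```bash
python3 -m inch '{"travel":[[0,0.02,0],[0,0.02,0],[0,0.02,0]],"turn":[0,0,0]}'|grep -E "ee|force"
python3 tip.py pics/s24.png
python3 - <<'E'
from h import *
d=wrist(); im=d["img"][150:260,200:520]; cv2.imwrite("pics/w24z.png",cv2.resize(cv2.convertScaleAbs(im,alpha=1.5),None,fx=2.5,fy=2.5,interpolation=cv2.INTER_CUBIC))
E
```

```text
ee_pos: [544.1, 2.1, -7.9]
force: [-1.4, -7.0, 1.2]
[544.13331515   2.09004945  -7.85989971] [-1.71533343 -7.48837539  0.98370142]
```

View pics/w24z.png

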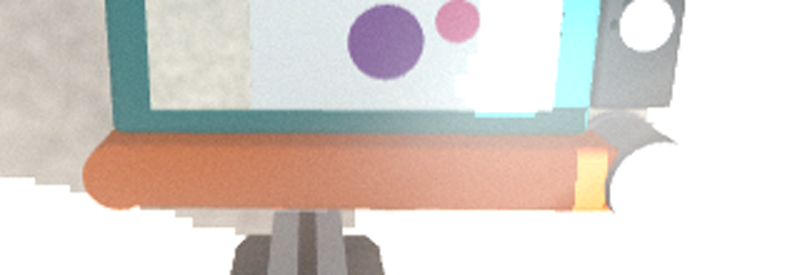

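Bar and tray edges are parallel in this view, and the resistance is firm. I'll back off, lift clear and check from above.

```bash
python3 -m inch '{"travel":[[0,-0.1,0],[0,-0.3,0],[0,-0.5,0],[0,-0.5,0.4],[0,-0.5,0.9],[0,-0.5,1.4],[0,-0.5,1.9],[0,-0.5,2.4],[0,-0.5,3],[0,-0.5,3.5]],"turn":[0,0,0,0,0,0,0,0,0,0]}'
python3 -m inch '{"travel":[[-0.3,-0.8,0],[-0.8,-1.6,0],[-1.3,-2.4,0],[-1.8,-3.2,0],[-2.2,-4,0],[-2.5,-4.8,0],[-2.5,-5.5,0],[-2.5,-6,0],[-2.5,-6,0],[-2.5,-6,0]],"turn":[0,0,0,0,0,0,0,0,0,0]}'
python3 - <<'E'
from h import *
d=optics.get_image("top");cv2.imwrite("pics/top25.png",d["img"]);cv2.imwrite("pics/t25.png",cv2.resize(cv2.convertScaleAbs(d["img"][165:225,280:360],alpha=1.8),None,fx=9,fy=9,interpolation=cv2.INTER_CUBIC))
d=optics.get_image("scene");cv2.imwrite("pics/s25.png",cv2.resize(cv2.convertScaleAbs(d["img"][160:300,220:430],alpha=1.8),None,fx=3.8,fy=3.8,interpolation=cv2.INTER_CUBIC))
a=cv2.imread("pics/top0.png").astype(int); b=optics.get_image("top")["img"].astype(int)
E
```

```text
time_s: 35.25
ee_pos: [544.3, -17.2, 133.7]
tool_rot: [0.499, 0.501, -0.499, 0.501]
force: [1.2, 0.2, 0.1]
finger_gap: 0.001
time_s: 36.08
ee_pos: [443.7, -257.8, 131.9]
tool_rot: [0.5, 0.501, -0.499, 0.5]
force: [-1.0, 0.4, -1.0]
finger_gap: 0.001
```

View pics/t25.png

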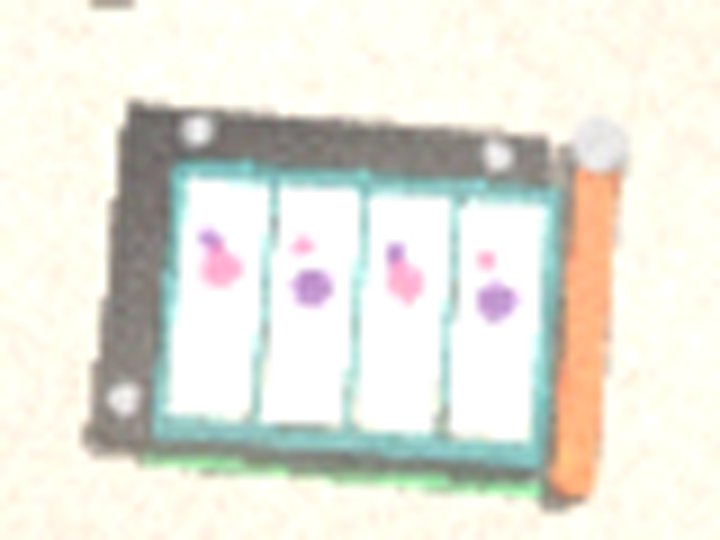

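View pics/s25.png

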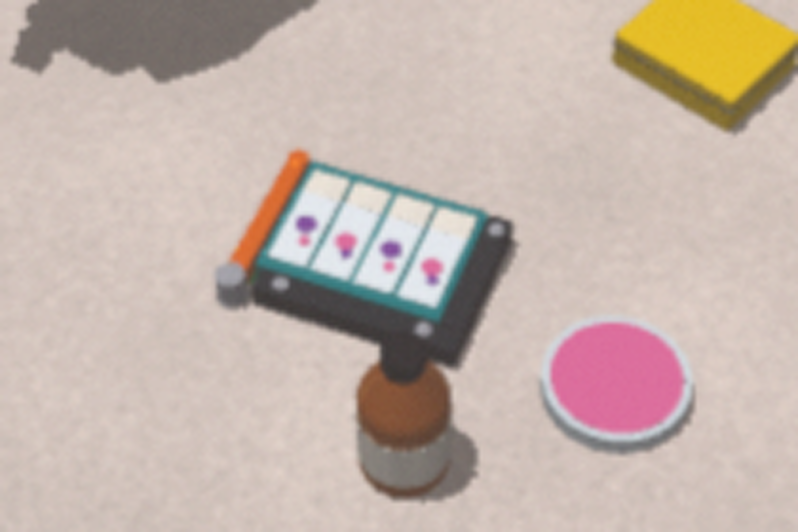

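View pics/top25.png

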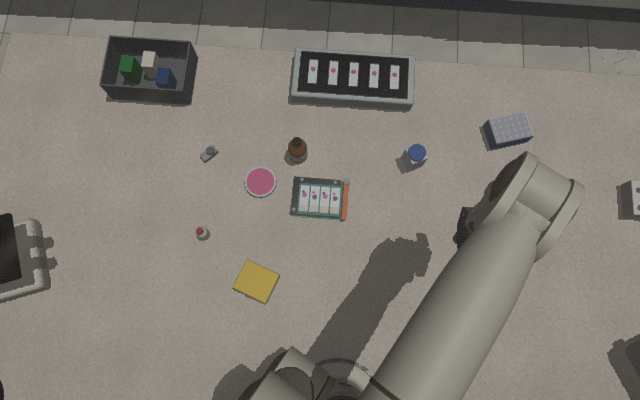

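Run:
```python
from fit import *
d=optics.get_image("top"); Z=lambda u,v:(280+(u+.5)/9-.5,165+(v+.5)/9-.5)
fp=[((62,78,20),128,101),((62,-57,20),548,135),((-47,78,20),90,432),((60,-72,23),600,143)]
tp=[((46,62,22),172,163),((46,-62,22),565,187),((-46,-62,22),545,467),((-46,62,22),153,440)]
F,r=fit(d,[(m,*Z(u,v)) for m,u,v in fp],[548,90,0]); print(F,r)
T,r=fit(d,[(m,*Z(u,v)) for m,u,v in tp],[548,90,0]); print(T,r)
c,s=np.cos(F[2]),np.sin(F[2]); M=np.array([[c,s],[-s,c]])
print("tray in frame",M@(T[:2]-F[:2]),T[2]-F[2])
h=ray(d,*Z(600,143),23)[:2]; t=ray(d,*Z(575,483),20)[:2]; b=M@(t-h); print("bar",np.linalg.norm(b),np.arctan2(-b[1],-b[0]))
```

```text
[ 5.50886424e+02  8.95597157e+01 -1.12845935e-02] [-0.18 -0.23  0.3   0.08  0.1   0.13 -0.22  0.02]
[5.49265204e+02 8.79256367e+01 1.11767826e-02] [ 0.05 -0.43 -0.04 -0.26  0.35  0.3  -0.36  0.37]
tray in frame [-1.60267678 -1.65226939] 0.0224613760877114
bar 109.34908832277655 0.006678649588914023
```

The top view gives the tray at about (-1.6, -1.7) mm and 0.02 rad, with the bar at about 0.01 rad. I'll confirm with a closer wrist view.

```bash
python3 -m inch '{"travel":[[0.2,0.5,0],[0.6,1.2,0],[1.0,2,0],[1.4,2.8,0],[1.8,3.6,0],[2.2,4.4,0],[2.5,5.2,0],[2.5,5.6,0],[2.5,5.6,0],[2.5,5.6,0]],"turn":[0,0,0,0,0,0,0,0,0,0]}'
python3 - <<'E'
from h import *
d=wrist(); cv2.imwrite("pics/w26.png",cv2.resize(d["img"],(800,500))); cv2.imwrite("pics/w26z.png",cv2.resize(cv2.convertScaleAbs(d["img"][0:220,220:480],alpha=1.2),None,fx=2.7,fy=2.7,interpolation=cv2.INTER_CUBIC))
E
```

```text
time_s: 37.12
ee_pos: [544.1, -31.3, 132.1]
tool_rot: [0.498, 0.502, -0.498, 0.502]
force: [-0.8, 0.2, 1.0]
finger_gap: -0.002
```

View pics/w26z.png

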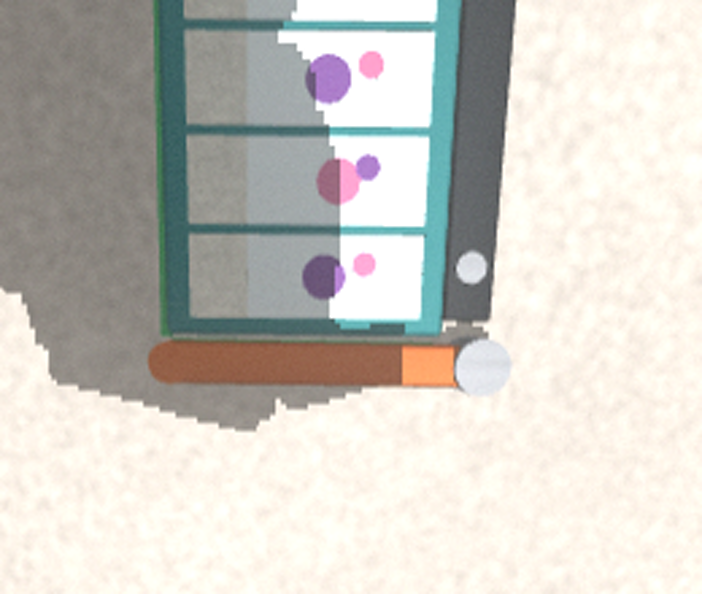

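```bash
python3 -c "
from rig import arm
print(arm.job_done())"
```

```text
the job is handed in; nothing more can be done
None
```

The tray is in the frame against both stops, the orange arm is shut behind it, and I have handed the job in at about 37 s. I pushed the tray left along the bench with two fingertips, squaring it on the way. I then pushed it away from the robot onto the far stop, left onto the left stop, and swung the arm round with the closed fingers.

**Forces:** contact with the stops was felt at about 13 N (far), 10 N (left) and 7 N (arm's hard stop).

**Final position:** the last top-camera fit put the tray at about (-1.6, -1.7) mm and 0.02 rad from home, and the arm at about 0.01 rad. Reading noise is about 2 mm. The close wrist view showed no gap along the far stop and an even gap behind the shut arm.

**Bystanders:** all of them look unmoved in the top picture. I compared this by eye and did not measure it.

**Disagreements:**
- The pictures put the fingertips about 25 mm behind the reported TCP at the opening I used, while the description says 14 mm ahead. I set heights by picture, and the arm went to negative reported TCP heights without touching the bench.
- The frame position read from the wrist and top cameras differed by up to about 5 mm, so I relied on force and the close views for the final contacts.

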